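# Build up the pouring frame around a dental cast and clamp it

## Robot

A 6-joint arm with a two-finger parallel gripper is mounted at the origin on the work surface. World frame = base frame: x ahead of the robot, y to its left, z up, the work surface at z = 0. Lengths are in mm, angles in rad, forces in N, time in s.
With the tool pointing down it reaches from about 325 to 900 mm from the base axis. Payload 6.1 kg.
Tool frame: the origin (TCP) lies midway between the tips of the shut fingers; the grasp point (between the pads) lies 19 mm behind it; z points along the fingers, x is the direction in which the jaws open and shut, and the axes are right-handed (so a half turn about z gives the same grasp; the last joint's range is limited). The gripper opens to 85 mm and grips with 20 to 120 N. Pads are 22 mm wide; open, the fingers measure 114 mm over their backs; the gripper's body (76 mm by 85 mm) begins 54 mm behind the grasp point. The pads swing forward as they close: fully open they stand 13 mm farther back than shut.
Start: joints at [1.181, 0.22, 1.526, -0, 1.395, -0.126], TCP at [162.968, 603.372, 231.3] pointing down, gripper open.
Joint ranges: [-2.98, 2.98], [-0.91, 2.08], [0.09, 2.57], [-1.24, 4.39], [0.2, 2.65], [-2.68, 2.68]. Speed limits (rad/s): [2.57, 2.57, 3.01, 3.14, 3.14, 3.14].

## Interface

Orientations are given as [roll, pitch, yaw] about the fixed x, y, z axes, in that order (R = Rz(yaw) Ry(pitch) Rx(roll)).
In Python, from plant import arm gives the robot as it stands.
- The arm moves only by the tool move_arm, never from a script. Its argument "commands" is a list of rows, each a list of 4 numbers: the shift along the tool's x, y, z in units of 25 mm (1.0 is 25 mm), then the turn about the tool's z in units of 6 degrees (1.0 is 6 degrees). A call has 1 to 8 rows; each row is the pose to reach, as a shift and turn from the pose measured when the call began, along the tool's axes at that moment; what a row does not reach only later rows make up. A row lasts 1/12 s, in which the tool goes at most 41.7 mm and 7.16 degrees, less where a joint would pass 70% of its speed; a pose out of reach is approached as far as the arm can. A call with a gripper value outside its range is refused whole. "fingers" is the finger opening in mm, from 0 to 85.4, set as the call begins (left out, the last holds). The fingers move at their own pace and stop on an object; "newtons" is the grip in N (left out, the last holds). Time passes only in rows, so rows that repeat a pose let the fingers close. It gives the time, the measured TCP pose, the force and the opening at its end, in the units of the state.
- arm.state(): the state, without advancing time (a new reading comes with each control period).
- arm.camera(name): name is "scene" or "top" or "wrist"; returns (picture, depth): 384x512x3 uint8, blue, green, red; 384x512 float32, mm along the optical axis (not along the pixel's ray), 0 where there is no reading.
- arm.calibration(name): a dict with "mtx" (3x3 intrinsics, pixels), "world_from_camera" (4x4, takes a point from camera to world coordinates). Camera axes: x right, y up, looking along -z (the intrinsics and any distortion apply to the point x, -y, -z); pixel columns grow to the right and rows downward; lengths in mm; the calibration is good to about 2 mm. A picture is of the moment at which its call begins: read the wrist's pose just before it. calibration takes no time and is no camera call; for the wrist camera it gives the pose at the moment of the call.
- arm.finish_job(): hands the job in, once; it reports no verdict.
The state is a dict: "clock": time; "q": joint angles; "dq": joint speeds; "joint_efforts": joint torques, N m; "eef_pos": TCP position; "tool_rot": TCP orientation; "wrist_force": force on the tool from outside, world axes, zero at the start; "ft_torque": the same for the moment, N m; "opening": opening from 0.0 (shut) to 1.0 (fully open).
Only numpy, scipy, OpenCV 4.12 (cv2) and the standard library are available. Lean on these libraries where they do the work, as an engineer would, in place of code of your own. Each camera call takes 0.05 s, during which the arm holds its last target.

## Task

The frame around the stone cast is one course too low for pouring: take the two L-shaped bars off the sloped drainer and set them down, without dropping them, as a second course on top of the first, flush with it all round, turned the other way so that each elbow covers one of the joints below and the pile ties together. Then swing the hold-down bar shut so that it lies level on the upper course, and let go. Keep the cast and the lower bars in place and leave everything else on the bench alone.

Things in the scene. Friction and masses are not known exactly. Their poses are not given: they have to be found in the camera images.
- base: Black pouring base, fixed: plate 160 mm (x) by 204 mm (y, -92 to +112), 8 mm thick. Origin at bench level under the centre of the square frame (122 mm outside, sides along x and y, so the bars' centre lines run 53 mm from the centre); z up. At its +y edge the clamp's hinge block, 36 mm wide, y = 72 to 106 mm, 74 mm high.
- low1: L-shaped aluminium bar, 16 mm wide, 22 mm high; long leg 122 mm, short leg 103 mm (both over the elbow). Origin: underside, middle of the elbow's square; x along the long leg, y along the short leg, z up. First course, loose on the plate: elbow at the base's (-x,-y) corner, long leg along the base's +x, short leg along its +y; top 30 mm above the bench.
- low1_long (a point): Bar low1: the middle of its long leg (53 mm along x from the middle of the elbow's square), half-way across and half-way up (11 mm above the underside). Same axes as the bar.
- low1_short (a point): Bar low1: a point on its short leg, 43.5 mm along y from the middle of the elbow's square, half-way across the leg and half-way up. Same axes as the bar.
- low2: Second bar of the first course, same shape and axes as low1, turned half round: elbow at the base's (+x,+y) corner, long leg along the base's -x, short leg along its -y. Each short leg ends 3 mm short of the other bar's long leg: these are the first course's two joints, at the (+x,-y) and (-x,+y) corners. Loose.
- low2_long (a point): Bar low2: the middle of its long leg, half-way up, as low1_long.
- low2_short (a point): Bar low2: a point on its short leg, 43.5 mm along y from the middle of the elbow's square, half-way across the leg and half-way up. Same axes as the bar.
- barA: L bar of the same shape, axes and origin as low1, about 0.2 kg, for the second course (there its underside is 30 mm, its top 52 mm above the bench). It starts on the blue drainer, underside on the slope: long leg straight up the slope, short leg along the lip at the low edge, so its z axis leans 30 degrees from vertical.
- barA_long (a point): Bar barA: the middle of its long leg (53 mm along x from the middle of the elbow's square), half-way across and half-way up (11 mm above the underside). Same axes as the bar. A good place to hold it, across the 16 mm.
- barA_short (a point): Bar barA: a point on its short leg, 43.5 mm along y from the middle of the elbow's square, half-way across the leg and half-way up. Same axes as the bar.
- barB: The other bar on the drainer, the same as barA and lying the same way, about 140 mm farther along the lip on barA's +y side (some 37 mm of free lip between them). The two are interchangeable.
- barB_long (a point): Bar barB: the middle of its long leg, half-way across and half-way up, as barA_long.
- barB_short (a point): Bar barB: a point on its short leg, 43.5 mm along y from the middle of the elbow's square, half-way across the leg and half-way up. Same axes as the bar.
- cast: Yellow stone dental cast, about 55 x 52 mm, 24 mm high, loose on the plate in the middle of the frame; its top is 32 mm above the bench, 2 mm above the first course. Origin: centre of its underside. To stay where it stands.
- rack: Blue sloped drainer, fixed: 280 mm wide (its y), 130 mm deep (its x). Its ribbed slope faces the robot and rises at 30 degrees towards its +x, from 26 mm above the bench at the lip to 96 mm; the lip at the low edge stands 9 mm proud of the slope. Origin: centre of its underside, z up.
- clamp (a joint): Angle of the hold-down bar about its hinge, rad: 0 when shut (level, rubber feet on top of the upper course), growing as it swings up; starts at 1.65 to 1.9, leaning back beyond upright, away from the frame. Stiff hinge: stays where it is left, takes about 0.25 to 0.4 N m to move (1.5 to 2.5 N at the grip).
- clamp_grip (a point): Middle of the hold-down bar's red grip (22 mm wide, 52 mm long, 14 mm thick), 177 mm from the hinge; the bar ends 203 mm from it. The bar runs along its own -y from the hinge; its z points up when shut. Shut, it crosses the frame's middle, its feet rest on the frame's +y and -y sides and the grip sticks out beyond the -y side, 62 mm above the bench.
- clamp_hinge (a point): Centre of the hold-down bar's hinge pin: 62 mm above the bench, 88 mm along the base's +y from its origin. The pin runs along the base's x, so the bar swings in the base's y-z plane, over the frame towards the base's -y as it shuts.
- bowl: Green mixing bowl, 124 mm across, 75 mm high, beyond the work. Leave alone.
- sealer: Small amber bottle with a black cap, 48 mm across, 110 mm high. Leave alone.
- spatula: Plaster spatula, 200 mm long, lying on the bench. Leave alone.
- brush: Brush, 150 mm long, lying on the bench between the base and the drainer, towards the robot. Leave alone.
- waxtin: Flat red tin, 68 mm across, 28 mm high. Leave alone.
- cast2: Greyish plaster block, 50 x 56 x 36 mm. Leave alone.
Things that resemble listed ones, but are neither listed nor needed, are in the scene too. Leave any red look-alike of the barA alone.

How it is judged:
By the outcome, as a careful person would: the job done as asked, in the order asked, and still so for the second after the job is handed in, with the robot touching nothing.
It also fails if it takes over 69 s, if anything falls off the work surface, if the arm or the gripper's body presses on something with over 40 N, if the wrist force passes 120 N, or if a joint passes its speed limit or range.

## Working session

There is one attempt and no reset: what is moved stays moved. The work goes in short steps, Python scripts to look and compute and a tool call to move; the robot and the scene stay as the last step left them, time stands still between calls to the robot, and variables do not carry over. Pictures are saved under pics/ and viewed, and the job is handed in when it is done.

Besides the shell and the picture viewer there is one more tool, called after "Request:" by a JSON object that holds its "api" and its "payload". move_arm: Moves the arm, as the interface text tells. Its arguments: {"type":"object","properties":{"commands":{"type":"array"},"fingers":{"type":"number"},"newtons":{"type":"number"}},"required":["commands"]}

```bash
ls -la; mkdir -p pics; python3 - <<'E'
from plant import arm
import cv2
print(arm.state())
for n in ("scene","top","wrist"):
    c=arm.calibration(n); print(n,c)
    p,d=arm.camera(n); cv2.imwrite(f"pics/{n}0.png",p)
    import numpy as np; np.savez(f"pics/{n}0.npz",p=p,d=d,m=c["mtx"],T=c["world_from_camera"])
E
```

```text
total 12
drwxr-xr-x  3 agent agent 4096 Dec  6 23:02 .
drwxr-xr-x 23 root  root  4096 Dec  6 23:02 ..
drwxr-xr-x  2 agent agent 4096 Dec  6 23:02 pics
{'clock': 0.0, 'q': array([ 1.18093664e+00,  2.21234954e-01,  1.52759001e+00,  1.47444807e-05,
        1.39467703e+00, -1.26068267e-01]), 'dq': array([-0.00037261,  0.00017646, -0.00068096,  0.00084344, -0.00067946,
       -0.00144784]), 'joint_efforts': array([-1.74868574e-04, -4.96906865e+01, -3.89390230e+01, -1.64593566e-04,
        1.13143382e-02, -1.48465705e-05]), 'eef_pos': array([162.71916393, 602.83844173, 230.20492315]), 'tool_rot': array([-3.14133819e+00,  1.89236743e-03,  1.30700255e+00]), 'wrist_force': array([ 0.06920419,  0.00767942, -0.61194312]), 'ft_torque': array([-0.02087337,  0.00656244, -0.0213589 ]), 'opening': 1.000340740723781}
scene {'mtx': array([[346.47653492,   0.        , 259.84464056],
       [  0.        , 346.47653492, 195.33946784],
       [  0.        ,   0.        ,   1.        ]]), 'world_from_camera': array([[ 6.88791347e-01, -4.07276343e-01,  5.99743662e-01,
         1.14429652e+03],
       [ 7.24
[... 605 characters left out ...]
    [ 1.61891871e-02,  1.89230103e-01,  9.81799307e-01,
         1.27385219e+03],
       [ 0.00000000e+00,  0.00000000e+00,  0.00000000e+00,
         1.00000000e+00]])}
wrist {'mtx': array([[301.17100955,   0.        , 257.00337485],
       [  0.        , 301.17100955, 189.93778374],
       [  0.        ,   0.        ,   1.        ]]), 'world_from_camera': array([[ 2.59779419e-01, -9.16224851e-01, -3.05035532e-01,
         8.38491280e+01],
       [ 9.65667411e-01,  2.46134524e-01,  8.30917985e-02,
         6.24529432e+02],
       [-1.05099517e-03, -3.16148411e-01,  9.48709164e-01,
         3.71340058e+02],
       [ 0.00000000e+00,  0.00000000e+00,  0.00000000e+00,
         1.00000000e+00]])}
```

View pics/scene0.png

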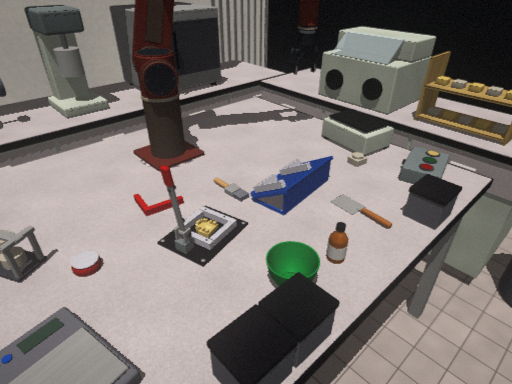

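View pics/top0.png

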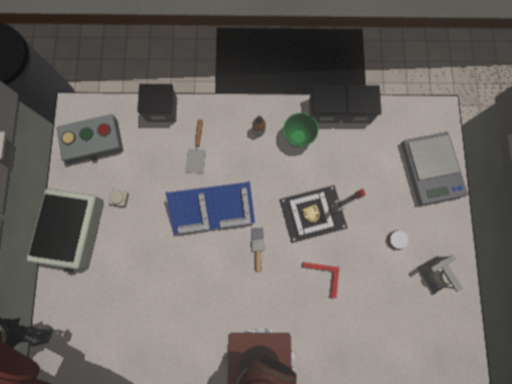

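View pics/wrist0.png

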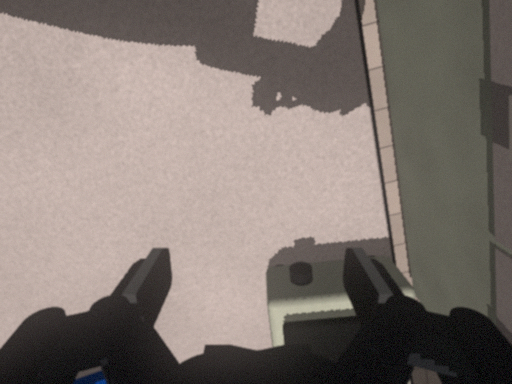

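The three views give the layout. The drainer, with both bars, is at top-view px (210,208). The black base and frame are at (313,213), with the clamp pointing right from about (337,205) to its red grip at (361,193). The red L look-alike is at (330,275), and the brush is at (258,250). Next I'll get coarse poses.

```bash
cat > h.py <<'E'
import numpy as np, cv2
def load(n):
    z=np.load(f"pics/{n}.npz"); return z["p"],z["d"],z["m"],z["T"]
def ray(m,T,u,v):
    d=np.array([(u-m[0,2])/m[0,0],-(v-m[1,2])/m[1,1],-1.0]); return T[:3,3],T[:3,:3]@d
def plane(m,T,u,v,z):
    o,d=ray(m,T,u,v); return o+d*(z-o[2])/d[2]
def proj(m,T,P):
    c=T[:3,:3].T@(np.asarray(P,float)-T[:3,3]); return m[0,0]*c[0]/-c[2]+m[0,2], m[1,1]*c[1]/c[2]*1+m[1,2]
def pt(m,T,d,u,v):
    o,r=ray(m,T,u,v); return o+r*d[int(round(v)),int(round(u))]
def tri(rays):
    A=np.zeros((3,3));b=np.zeros(3)
    for o,d in rays:
        d=d/np.linalg.norm(d);M=np.eye(3)-np.outer(d,d);A+=M;b+=M@o
    x=np.linalg.solve(A,b)
    return x,[np.linalg.norm((np.eye(3)-np.outer(d,d)/(d@d))@(x-o)) for o,d in rays]
def snap(name,fn):
    from plant import arm
    c=arm.calibration(name);s=arm.state();p,d=arm.camera(name)
    cv2.imwrite(f"pics/{fn}.png",p); np.savez(f"pics/{fn}.npz",p=p,d=d,m=c["mtx"],T=c["world_from_camera"])
    print(fn,"clock",round(s["clock"],2),"tcp",s["eef_pos"].round(1),"rot",s["tool_rot"].round(4),"F",s["wrist_force"].round(1),"op",round(s["opening"]*85.4,1))
    return p,d,c["mtx"],c["world_from_camera"]
E
python3 - <<'E'
from h import *
p,d,m,T=load("top0")
hsv=cv2.cvtColor(p,cv2.COLOR_BGR2HSV)
blue=cv2.inRange(hsv,(105,120,50),(130,255,255))
blk=cv2.inRange(p,(0,0,0),(70,70,70))
for nm,k,z,box in (("rack",blue,40,(150,170,270,250)),("base",blk,8,(270,175,355,250))):
    k2=np.zeros_like(k);x0,y0,x1,y1=box;k2[y0:y1,x0:x1]=k[y0:y1,x0:x1]
    k2=cv2.morphologyEx(k2,cv2.MORPH_CLOSE,np.ones((9,9)))
    c=max(cv2.findContours(k2,0,1)[0],key=cv2.contourArea)
    r=cv2.minAreaRect(c);b=cv2.boxPoints(r);print(nm,r)
    for u,v in b: print(plane(m,T,u,v,z).round(0))
cv2.imwrite("pics/topz.png",cv2.resize(p[160:260,150:380],None,fx=3.4,fy=3.4,interpolation=cv2.INTER_CUBIC))
for u,v in [(361,193),(343,202),(337,205),(204,212),(245,205)]: print(u,v,pt(m,T,d,u,v).round(0))
E
```

```text
rack ((210.11573791503906, 207.61788940429688), (39.18654251098633, 82.13973999023438), 82.40535736083984)
[559. 316.  40.]
[598.  38.  40.]
[464.  20.  40.]
[427. 293.  40.]
base ((315.11767578125, 212.97061157226562), (42.6862678527832, 61.361507415771484), 75.96376037597656)
[545. -74.   8.]
[ 599. -286.    8.]
[ 452. -316.    8.]
[ 400. -108.    8.]
361 193 [ 521. -284.  262.]
343 202 [ 519. -268.  118.]
337 205 [ 517. -260.   68.]
204 212 [492. 183.  74.]
245 205 [514.  48.  80.]
```

View pics/topz.png

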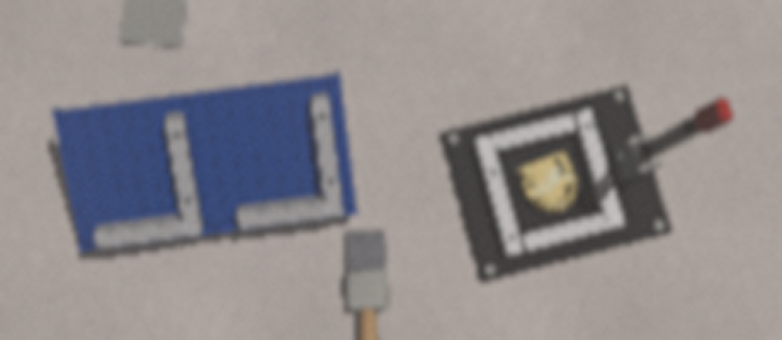

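Request:
{"api": "move_arm", "payload": {"commands": [[-14,16.1,0.8,-3.85],[-14,16.1,0.8,-3.85],[-14,16.1,0.8,-3.85],[-14,16.1,0.8,-3.85],[-14,16.1,0.8,-3.85],[-14,16.1,0.8,-3.85],[-14,16.1,0.8,-3.85],[-14,16.1,0.8,-3.85]], "fingers": 50}}

```text
clock: 0.82
eef_pos: [347.3, 327.4, 218.5]
tool_rot: [-3.141, 0.001, 1.711]
wrist_force: [0.9, -0.1, 0.7]
opening: 0.587
```

```bash
cat >> h.py <<'E'
def go(x,y,z,yawdeg=None):
    from plant import arm
    s=arm.state();w=s["tool_rot"][2];dx,dy,dz=np.array([x,y,z])-s["eef_pos"]
    t=0 if yawdeg is None else -((yawdeg-np.degrees(w)+180)%360-180)
    from scipy.spatial.transform import Rotation as R
    v=R.from_euler("xyz",s["tool_rot"]).as_matrix().T@np.array([dx,dy,dz])
    print("cmd",(v/25).round(2),round(t/6,2),"dist",round(float(np.linalg.norm(v)),1),"clock",round(s["clock"],2),"pos",s["eef_pos"].round(1),"yaw",round(float(np.degrees(w)),2),"F",s["wrist_force"].round(1),"op",round(s["opening"]*85.4,1))
E
python3 -c "
from h import *
go(455,160,210,98)"
```

```text
cmd [-7.23  3.33  0.35] 0.0 dist 199.2 clock 0.82 pos [347.3 327.4 218.5] yaw 98.01 F [ 0.9 -0.1  0.7] op 50.1
```

Request:
{"api": "move_arm", "payload": {"commands": [[-7.2,3.3,0.35,0],[-7.2,3.3,0.35,0],[-7.2,3.3,0.35,0],[-7.2,3.3,0.35,0],[-7.2,3.3,0.35,0],[-7.2,3.3,0.35,0],[-7.2,3.3,0.35,0],[-7.2,3.3,0.35,0]]}}

```text
clock: 1.48
eef_pos: [453.6, 160.8, 209.7]
tool_rot: [-3.14, 0.001, 1.71]
wrist_force: [0.0, 0.8, -0.0]
opening: 0.584
```

```bash
python3 -c "
from h import *
snap('wrist','w1')"
```

```text
w1 clock 1.48 tcp [453.6 160.8 209.7] rot [-3.1401e+00  7.0000e-04  1.7098e+00] F [ 0.   0.8 -0. ] op 49.9
```

View pics/w1.png

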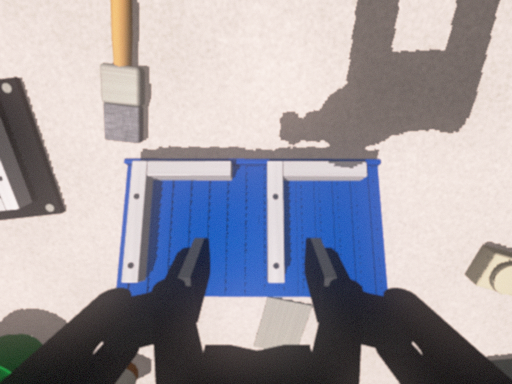

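```bash
python3 - <<'E'
from h import *
p,d,m,T=load("w1")
g=cv2.cvtColor(p,cv2.COLOR_BGR2GRAY);hsv=cv2.cvtColor(p,cv2.COLOR_BGR2HSV)
w=cv2.inRange(hsv,(0,0,140),(180,60,255)); k=np.zeros_like(w); k[163:290,118:380]=w[163:290,118:380]
k=cv2.morphologyEx(k,cv2.MORPH_OPEN,np.ones((3,3)))
cs=[c for c in cv2.findContours(k,0,1)[0] if cv2.contourArea(c)>1000]
for c in cs:
    a=cv2.approxPolyDP(c,4,True).reshape(-1,2)
    print("contour",cv2.contourArea(c))
    for u,v in a: print((u,v))
for u,v in [(137,176),(134,230),(130,275),(225,171),(276,176),(276,230),(276,275),(355,172),(137,196),(180,230)]:
    print((u,v),pt(m,T,d,u,v).round(1))
z=cv2.resize(p[150:300,115:390],None,fx=2.9,fy=2.9,interpolation=cv2.INTER_CUBIC);cv2.imwrite("pics/w1z.png",z)
E
```

```text
contour 3249.0
(np.int32(366), np.int32(163))
(np.int32(267), np.int32(163))
(np.int32(269), np.int32(282))
(np.int32(284), np.int32(281))
(np.int32(282), np.int32(178))
(np.int32(358), np.int32(180))
(np.int32(366), np.int32(176))
contour 3156.0
(np.int32(230), np.int32(163))
(np.int32(132), np.int32(163))
(np.int32(122), np.int32(282))
(np.int32(138), np.int32(278))
(np.int32(146), np.int32(176))
(np.int32(230), np.int32(179))
(137, 176) [473.1  39.5  52.7]
(134, 230) [520.1  47.7  80.4]
(130, 275) [556.6  52.8 102.4]
(225, 171) [456.  128.3  49.6]
(276, 176) [453.3 181.   52.1]
(276, 230) [500.9 187.   79.4]
(276, 275) [537.1 191.5 102.3]
(355, 172) [438.  260.7  51.4]
(137, 196) [490.9  43.6  62.7]
(180, 230) [524.3  88.5  60. ]
```

View pics/w1z.png

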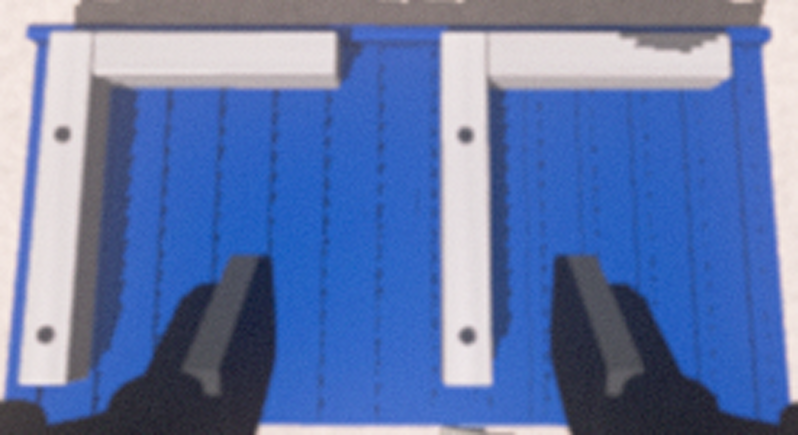

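```bash
python3 - <<'E'
from h import *
p,d,m,T=load("w1")
for n,uv in dict(Ah1=(136.7,196.2),Ah2=(130.9,265.2),Bh1=(275.3,196.2),Bh2=(276,265.5)).items(): print(n,pt(m,T,d,*uv).round(1))
go(514,47,150,98)
E
```

```text
Ah1 [491.2  43.3  62.8]
Ah2 [547.8  52.3  99.2]
Bh1 [471.7 182.6  62.4]
Bh2 [529.9 190.6  97.2]
cmd [-4.87  1.76  2.39] 0.01 dist 142.6 clock 1.53 pos [453.4 161.4 209.7] yaw 98.05 F [-0.   0.2  0.8] op 49.8
```

Request:
{"api": "move_arm", "payload": {"commands": [[-4.9,1.76,2.4,0],[-4.9,1.76,2.4,0],[-4.9,1.76,2.4,0],[-4.9,1.76,2.4,0],[-4.9,1.76,2.4,0],[-4.9,1.76,2.4,0]]}}

```text
clock: 2.03
eef_pos: [513.4, 47.2, 149.2]
tool_rot: [-3.139, -0.0, 1.711]
wrist_force: [0.4, 0.5, 0.5]
opening: 0.588
```

```bash
python3 - <<'E'
from h import *
p,d,m,T=snap('wrist','w2')
cv2.imwrite("pics/w2z.png",cv2.resize(p[60:384,100:480],None,fx=1.8,fy=1.8,interpolation=cv2.INTER_CUBIC))
p1,d1,m1,T1=load('w1')
for P in ([491.2,43.3,62.8],[547.8,52.3,99.2]): print(proj(m,T,P))
E
```

```text
w2 clock 2.03 tcp [513.4  47.2 149.2] rot [-3.1385e+00 -1.0000e-04  1.7115e+00] F [0.4 0.5 0.5] op 50.2
(np.float64(255.45980214042055), np.float64(169.95602948904377))
(np.float64(256.6558317716932), np.float64(259.3740148120313))
```

View pics/w2z.png

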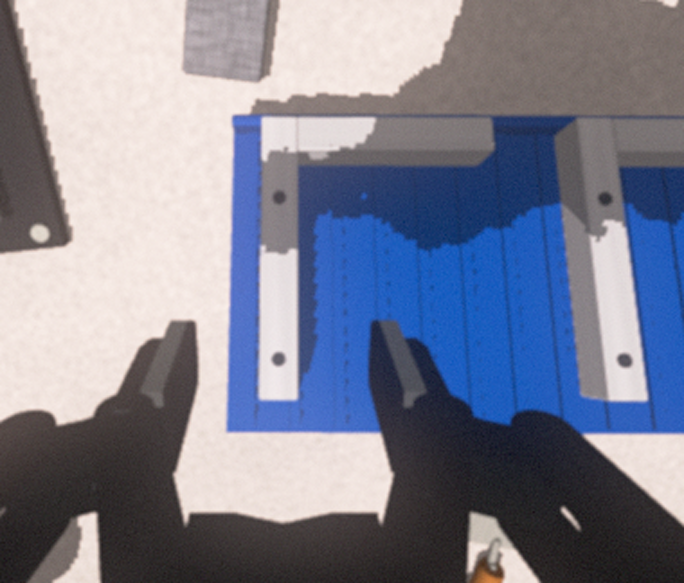

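```bash
python3 - <<'E'
from h import *
a=load("w1");b=load("w2")
R=lambda L,u,v:ray(L[2],L[3],u,v)
for n,u1,u2 in (("Ah1",(136.7,196.2),(255,169.4)),("Ah2",(130.9,265.2),(254.4,258.9)),("Bh1",(275.3,196.2),(436.1,169.9)),("Bh2",(276,265.5),(447,260))):
    x,e=tri([R(a,*u1),R(b,*u2)]);print(n,x.round(1),np.round(e,1))
# ends, depth in w2
for u,v in [(255,281),(255,127),(372,150),(372,128)]: print(u,v,pt(b[2],b[3],b[1],u,v).round(1))
E
```

```text
Ah1 [491.2  43.   62.1] [0.2 0.2]
Ah2 [550.   50.9  95.7] [0.2 0.2]
Bh1 [471.3 182.5  63.1] [0.1 0.1]
Bh2 [529.9 190.6  97.2] [0. 0.]
255 281 [562.7  53.2 104.1]
255 127 [460.6  38.5  45.6]
372 150 [467.5 142.6  30. ]
372 128 [448.  131.2  46.4]
```

```bash
python3 -c "
from h import *
go(514.3,46.4,61,97.8)"
```

```text
cmd [-0.06  0.03  3.55] 0.05 dist 88.8 clock 2.08 pos [513.6  47.7 149.8] yaw 98.12 F [-0.   1.2  0.4] op 50.5
```

Request:
{"api": "move_arm", "payload": {"commands": [[-0.05,0.02,1.4,0.05],[-0.05,0.02,2.6,0.05],[-0.05,0.02,3.3,0.05],[-0.05,0.02,3.52,0.05],[-0.05,0.02,3.52,0.05]]}}

```text
clock: 2.5
eef_pos: [512.8, 48.2, 61.1]
tool_rot: [-3.138, -0.001, 1.71]
wrist_force: [0.2, 0.1, -0.1]
opening: 0.585
```

Request:
{"api": "move_arm", "payload": {"commands": [[0,0,0,0],[0,0,0,0],[0,0,0,0],[0,0,0,0],[0,0,0,0]], "fingers": 8, "newtons": 60}}

```text
clock: 2.92
eef_pos: [514.2, 48.4, 63.3]
tool_rot: [-3.141, -0.0, 1.71]
wrist_force: [-2.4, 1.1, 6.4]
opening: 0.17
```

Request:
{"api": "move_arm", "payload": {"commands": [[0,0,-0.4,0],[0,0,-1.2,0],[0,0,-2.4,0],[0,0,-3.2,0],[0,0,-3.6,0],[0,0,-3.6,0]]}}

```text
clock: 3.42
eef_pos: [516.6, 48.2, 157.0]
tool_rot: [3.136, 0.001, 1.71]
wrist_force: [0.6, -0.5, -1.8]
opening: 0.171
```

```bash
python3 - <<'E'
from h import *
p,d,m,T=snap('wrist','w3')
go(463,-70,200,14.3)
E
```

```text
w3 clock 3.42 tcp [516.6  48.2 157. ] rot [3.1361e+00 9.0000e-04 1.7095e+00] F [ 0.6 -0.5 -1.8] op 14.6
cmd [-4.4  -2.72 -1.81] 13.94 dist 137.0 clock 3.47 pos [515.3  48.3 154.8] yaw 97.95 F [ 0.4  0.3 -2.2] op 14.5
```

View pics/w3.png

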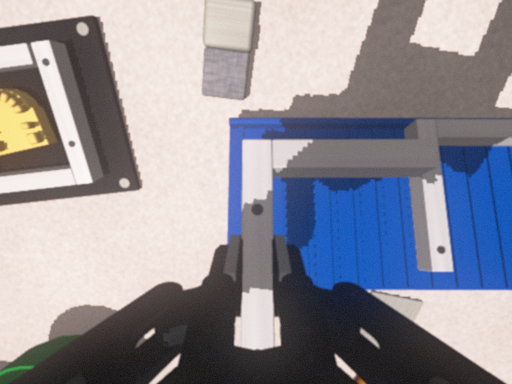

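```bash
python3 -c "
from h import *
go(343,180,50,97.8)"
```

```text
cmd [ 6.17 -6.11  4.18] 0.03 dist 240.8 clock 3.47 pos [515.3  48.3 154.8] yaw 97.95 F [ 0.4  0.3 -2.2] op 14.5
```

Request:
{"api": "move_arm", "payload": {"commands": [[1,-2,-0.3,0],[2,-3.5,-0.3,0],[3.2,-4.6,0,0],[4.4,-5.5,0.5,0],[5.4,-6.1,1.5,0],[6.17,-6.1,2.8,0],[6.17,-6.1,4,0],[6.17,-6.1,4.2,0]], "newtons": 30}}

```text
clock: 4.13
eef_pos: [336.5, 179.3, 43.1]
tool_rot: [-3.132, 0.002, 1.712]
wrist_force: [-1.8, 0.3, -2.0]
opening: 0.169
```

Request:
{"api": "move_arm", "payload": {"commands": [[0,0,0,0],[0,0,0.5,0],[0,0.1,0.7,0],[0,0.22,0.9,0],[0,0.34,1.1,0],[0,0.45,1.3,0]]}}

```text
clock: 4.63
eef_pos: [351.5, 181.1, 13.5]
tool_rot: [-3.138, 0.001, 1.711]
wrist_force: [2.1, -0.5, 9.2]
opening: 0.169
```

Request:
{"api": "move_arm", "payload": {"commands": [[0,0.06,0.1,0],[0,0.12,0.2,0],[0,0.16,0.3,0]]}}

```text
clock: 4.88
eef_pos: [357.5, 181.4, 8.0]
tool_rot: [-3.14, 0.001, 1.709]
wrist_force: [-4.0, 0.9, 8.3]
opening: 0.166
```

```bash
python3 - <<'E'
from h import *
p,d,m,T=snap('wrist','w4')
go(463,-70,200,14.3)
E
```

```text
w4 clock 4.88 tcp [357.5 181.4   8. ] rot [-3.1397e+00  9.0000e-04  1.7093e+00] F [-4.   0.9  8.3] op 14.1
cmd [-10.55   2.77  -7.69] 13.94 dist 333.6 clock 4.93 pos [357.7 181.4   7.7] yaw 97.93 F [0.1 0.5 6.5] op 14.5
```

View pics/w4.png

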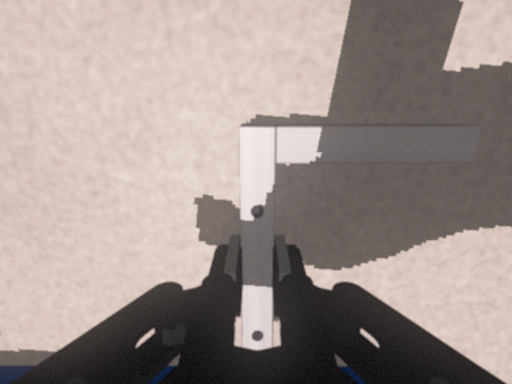

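```bash
python3 - <<'E'
from h import *
p,d,m,T=load('w4')
for u,v in [(256,140),(256,170),(257,200),(257,300),(257,325),(257,343),(300,145),(380,145),(460,145),(150,145),(150,300)]: print(u,v,pt(m,T,d,u,v).round(1))
E
```

```text
256 140 [296.8 172.9  20.9]
256 170 [309.9 174.7  20.6]
257 200 [323.5 177.1  21.4]
257 300 [374.5 184.2  24.7]
257 325 [388.6 186.2  25.9]
257 343 [401.2 188.   24.8]
300 145 [296.3 191.9  20.5]
380 145 [291.5 225.7  20.9]
460 145 [286.8 259.5  20.9]
150 145 [310.1 121.   -1.3]
150 300 [351.3 143.   61. ]
```

Request:
{"api": "move_arm", "payload": {"commands": [[0,0.03,0.12,0],[0,0.05,0.24,0],[0,0.05,0.3,0]]}}

```text
clock: 5.18
eef_pos: [360.7, 181.4, 4.9]
tool_rot: [-3.138, 0.001, 1.708]
wrist_force: [-25.8, -8.2, 70.2]
opening: 0.171
```

```bash
python3 - <<'E'
from h import *
p,d,m,T=snap('wrist','w5')
for u,v in [(256,140),(256,170),(257,200),(257,300),(257,325),(257,340),(300,145),(380,145),(460,145),(150,145)]: print(u,v,pt(m,T,d,u,v).round(1))
E
```

```text
w5 clock 5.18 tcp [360.7 181.4   4.9] rot [-3.1382e+00  1.1000e-03  1.7078e+00] F [-25.8  -8.2  70.2] op 14.6
256 140 [299.7 172.9  19.5]
256 170 [312.5 174.7  19.9]
257 200 [325.8 177.   20.7]
257 300 [379.  184.4  20. ]
257 325 [394.8 186.6  19.5]
257 340 [404.1 187.9  19.9]
300 145 [299.  191.4  20.8]
380 145 [294.5 224.6  20.5]
460 145 [289.9 258.1  20. ]
150 145 [312.7 121.7  -2.2]
```

Request:
{"api": "move_arm", "payload": {"commands": [[0,0,-0.4,0],[0,0,-1.6,0],[0,0,-3.2,0],[0,0,-4.8,0],[0,0,-6.4,0],[0,0,-7.6,0],[0,0,-7.8,0]], "newtons": 60}}

```text
clock: 5.82
eef_pos: [365.4, 182.0, 208.0]
tool_rot: [3.133, -0.0, 1.706]
wrist_force: [2.3, -0.4, -0.8]
opening: 0.17
```

```bash
python3 - <<'E'
from h import *
p,d,m,T=snap('wrist','w6')
for u,v in [(256,140),(256,170),(257,200),(257,300),(257,325),(257,340),(300,145),(380,145),(460,145),(150,145)]: print(u,v,pt(m,T,d,u,v).round(1))
go(622,-165,200,14.3)
E
```

```text
w6 clock 5.82 tcp [365.4 182.  208. ] rot [ 3.1327e+00 -4.0000e-04  1.7064e+00] F [ 2.3 -0.4 -0.8] op 14.5
256 140 [304.3 173.6 221.2]
256 170 [317.  175.3 222.1]
257 200 [330.7 177.6 222. ]
257 300 [383.2 184.9 223.5]
257 325 [398.4 186.9 223.9]
257 340 [407.  188.1 225. ]
300 145 [303.6 192.1 222.6]
380 145 [299.3 226.3 220.6]
460 145 [294.4 258.6 222.8]
150 145 [364.2  56.2  -2.2]
cmd [-15.14   8.32   0.29] 13.91 dist 431.9 clock 5.87 pos [364.7 181.8 205.9] yaw 97.78 F [ 0.5  1.2 -0.8] op 14.5
```

View pics/w6.png

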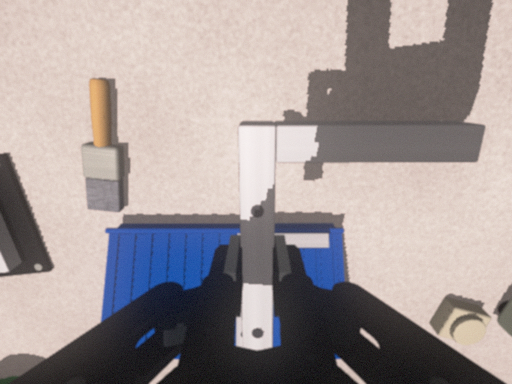

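Request:
{"api": "move_arm", "payload": {"commands": [[-15.1,8.3,0.1,13.9],[-15.1,8.3,0.1,13.9],[-15.1,8.3,0.1,13.9],[-15.1,8.3,0.1,13.9],[-15.1,8.3,0.1,13.9],[-15.1,8.3,0.1,13.9],[-15.1,8.3,0.1,13.9],[-15.1,8.3,0.1,13.9]]}}

```text
clock: 6.53
eef_pos: [561.4, -87.3, 201.9]
tool_rot: [-3.14, -0.002, 0.7]
wrist_force: [1.0, 0.1, -0.8]
opening: 0.171
```

```bash
python3 - <<'E'
from h import *
go(622,-165,200,14.3)
E
```

```text
cmd [-0.15  3.94  0.07] 4.3 dist 98.6 clock 6.53 pos [561.4 -87.3 201.9] yaw 40.12 F [ 1.   0.1 -0.8] op 14.6
```

Request:
{"api": "move_arm", "payload": {"commands": [[-0.15,3.9,0,4.3],[-0.15,3.9,0,4.3],[-0.15,3.9,0,4.3],[-0.15,3.9,0,4.3],[-0.15,3.9,0,4.3],[-0.15,3.9,0,4.3]]}}

```text
clock: 7.03
eef_pos: [620.2, -164.5, 199.7]
tool_rot: [-3.137, 0.002, 0.251]
wrist_force: [0.6, 0.2, -1.4]
opening: 0.168
```

```bash
python3 - <<'E'
from h import *
p,d,m,T=snap('wrist','w7')
E
```

```text
w7 clock 7.03 tcp [ 620.2 -164.5  199.7] rot [-3.1369e+00  1.8000e-03  2.5150e-01] F [ 0.6  0.2 -1.4] op 14.4
```

View pics/w7.png

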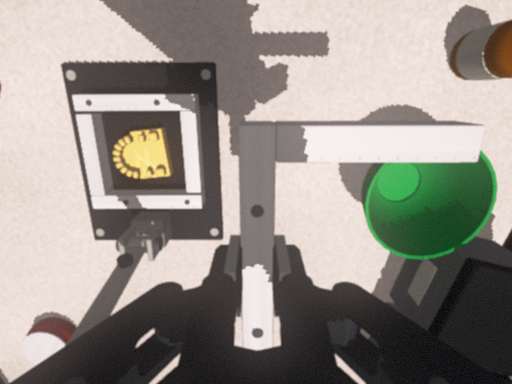

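```bash
python3 - <<'E'
from h import *
p,d,m,T=load('w7')
cv2.imwrite("pics/w7z.png",cv2.resize(p[80:220,62:222],None,fx=4.2,fy=4.2,interpolation=cv2.INTER_CUBIC))
E
```

View pics/w7z.png

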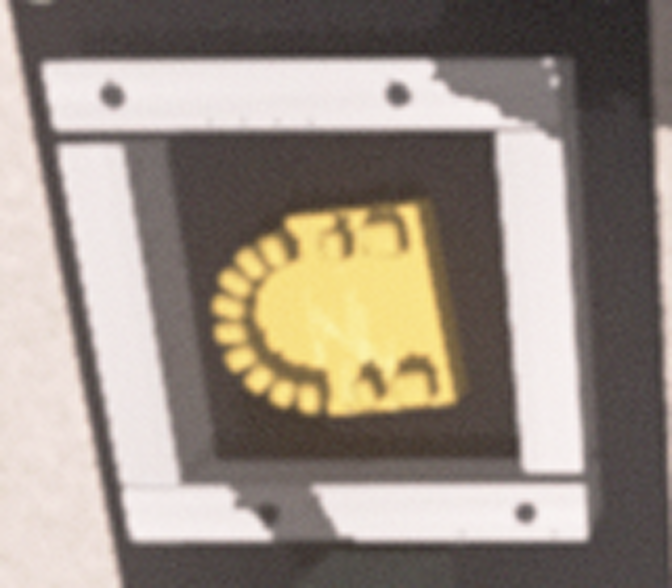

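```bash
python3 - <<'E'
from h import *
a=load('w7');b=load('w3')
U=lambda z:((z[0]+.5)/4.2-.5+62,(z[1]+.5)/4.2-.5+80)
C=[plane(a[2],a[3],*U(z),30) for z in ((42,62),(563,57),(588,543),(131,543))]
for c in C: print(c.round(1), end=' ')
print()
C=np.array(C)
for i in range(4):
    e=C[(i+1)%4]-C[i];print(round(np.linalg.norm(e),1),round(np.degrees(np.arctan2(e[1],e[0])),2))
print("centre",C.mean(0).round(1))
cv2.imwrite("pics/w3z.png",cv2.resize(b[0][20:210,0:150],None,fx=4,fy=4,interpolation=cv2.INTER_CUBIC))
for z in ((113,95),(398,94),(267,514),(526,513)): print(plane(a[2],a[3],*U(z),30).round(1),pt(a[2],a[3],a[1],*U(z)).round(1))
for z,u in (((113,95),(46,62)),((398,94),(71,144))):
    x,e=tri([ray(a[2],a[3],*U(z)),ray(b[2],b[3],*u)]);print(x.round(1),np.round(e,1))
E
```

```text
[ 423.2 -134.7   30. ] [ 541.4 -103.1   30. ] [ 570.8 -221.8   30. ] [ 453.7 -252.1   30. ] 
122.4 14.99
122.4 -76.07
121.0 -165.49
121.3 104.6
centre [ 497.3 -177.9   30. ]
[ 439.9 -138.1   30. ] [ 438.7 -138.5   27.6]
[ 505.2 -121.    30. ] [ 504.7 -121.2   28.3]
[ 487.6 -234.9   30. ] [ 487.3 -235.4   28.9]
[ 553.4 -217.6   30. ] [ 553.3 -218.    29. ]
[ 439.1 -138.3   28.3] [0.2 0.2]
[ 505.1 -121.    29.5] [0.1 0.1]
```

View pics/w3z.png

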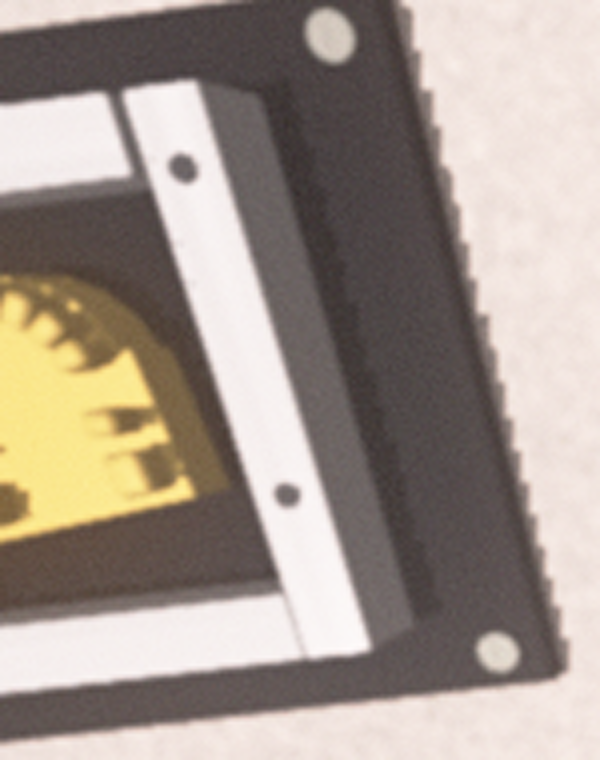

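```bash
python3 - <<'E'
from h import *
a=load('w7')
z=cv2.resize(a[0][110:180,228:308],None,fx=8,fy=8,interpolation=cv2.INTER_CUBIC);z2=cv2.resize(a[0][110:180,425:505],None,fx=8,fy=8,interpolation=cv2.INTER_CUBIC)
z3=cv2.convertScaleAbs(np.vstack([z[:,:640],z2])[:, :],alpha=1.0)
cv2.imwrite("pics/w7b.png",cv2.resize(np.hstack([z,z2]),(800,350)))
E
```

```text
(no output)
```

View pics/w7b.png

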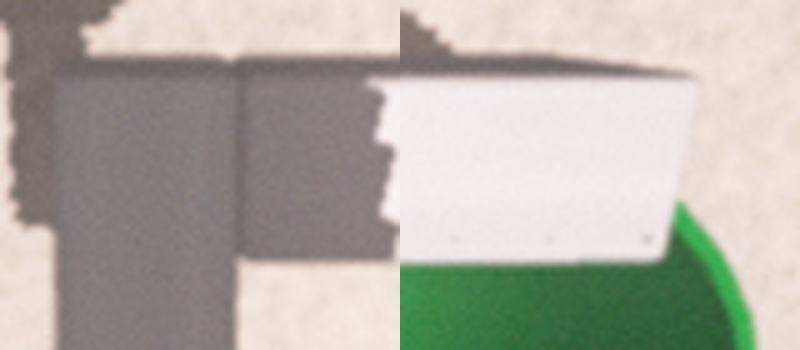

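```bash
python3 - <<'E'
from h import *
p,d,m,T=load('w7')
tcp=np.array([620.2,-164.5,199.7]);yaw=.2515
tx=np.array([np.cos(yaw),np.sin(yaw)]);ty=np.array([np.sin(yaw),-np.cos(yaw)])
for h in (15,16,17,18):
    r=[]
    for u,v in ((238.6,124.9),(275,125),(275,162),(483.9,125),(478,162),(239,162)):
        P=plane(m,T,u,v,tcp[2]+h)[:2]-tcp[:2];r.append((round(P@tx,1),round(P@ty,1)))
    print(h,r)
E
```

```text
15 [(np.float64(-7.9), np.float64(-67.8)), (np.float64(7.1), np.float64(-67.8)), (np.float64(7.4), np.float64(-52.2)), (np.float64(93.2), np.float64(-67.9)), (np.float64(94.3), np.float64(-52.3)), (np.float64(-8.1), np.float64(-52.2))]
16 [(np.float64(-7.9), np.float64(-67.9)), (np.float64(7.0), np.float64(-67.9)), (np.float64(7.3), np.float64(-52.4)), (np.float64(92.4), np.float64(-68.0)), (np.float64(93.5), np.float64(-52.5)), (np.float64(-8.0), np.float64(-52.4))]
17 [(np.float64(-7.8), np.float64(-68.0)), (np.float64(7.0), np.float64(-68.0)), (np.float64(7.3), np.float64(-52.6)), (np.float64(91.7), np.float64(-68.1)), (np.float64(92.8), np.float64(-52.8)), (np.float64(-7.9), np.float64(-52.6))]
18 [(np.float64(-7.8), np.float64(-68.1)), (np.float64(6.9), np.float64(-68.1)), (np.float64(7.2), np.float64(-52.9)), (np.float64(90.9), np.float64(-68.2)), (np.float64(92.1), np.float64(-53.0)), (np.float64(-7.9), np.float64(-52.8))]
```

```bash
python3 -c "
from h import *
go(447.9,-197.8,80,14.5)"
```

```text
cmd [-7.01 -0.4   4.82] -0.01 dist 212.9 clock 7.08 pos [ 620.3 -164.1  200.3] yaw 14.46 F [-0.4  0.6 -1.2] op 14.4
```

Request:
{"api": "move_arm", "payload": {"commands": [[-1.4,-0.2,0.3,0],[-2.8,-0.4,1,0],[-4.2,-0.4,2,0],[-5.6,-0.4,3.2,0],[-6.7,-0.4,4.4,0],[-7,-0.4,4.8,0],[-7,-0.4,4.8,0],[-7,-0.4,4.8,0]]}}

```text
clock: 7.75
eef_pos: [447.4, -196.9, 80.3]
tool_rot: [-3.137, 0.002, 0.253]
wrist_force: [0.9, -0.1, -0.7]
opening: 0.171
```

```bash
python3 - <<'E'
from h import *
p,d,m,T=snap('wrist','w8')
cv2.imwrite("pics/w8z.png",cv2.resize(p[60:384,180:500],None,fx=1.8,fy=1.8,interpolation=cv2.INTER_CUBIC))
E
```

```text
w8 clock 7.75 tcp [ 447.4 -196.9   80.3] rot [-3.1365e+00  1.6000e-03  2.5340e-01] F [ 0.9 -0.1 -0.7] op 14.6
```

View pics/w8z.png

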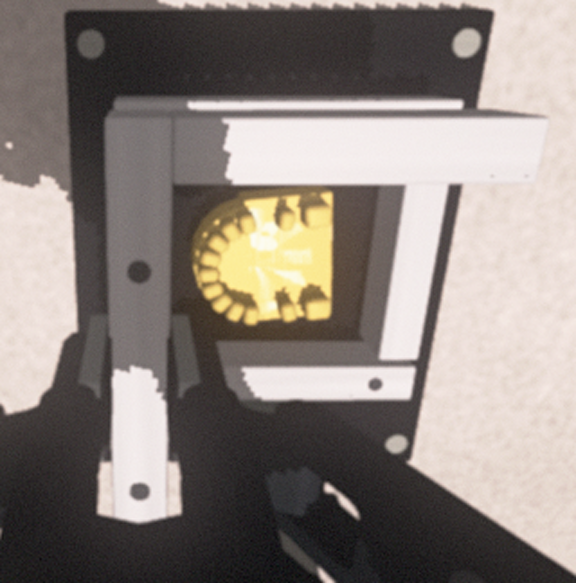

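```bash
python3 - <<'E'
from h import *
p,d,m,T=load('w8')
cv2.imwrite("pics/w8c.png",cv2.resize(p[105:165,230:270],None,fx=10,fy=10,interpolation=cv2.INTER_CUBIC))
cv2.imwrite("pics/w8d.png",cv2.resize(p[105:155,415:495],None,fx=10,fy=10,interpolation=cv2.INTER_CUBIC))
for z in ((115,98),(463,100),(416,400)):
    u,v=180+z[0]/1.8-.3,60+z[1]/1.8-.3; print(plane(m,T,u,v,30).round(1))
E
```

```text
[ 422.  -133.7   30. ]
[ 538.  -104.2   30. ]
[ 571.3 -220.2   30. ]
```

View pics/w8c.png

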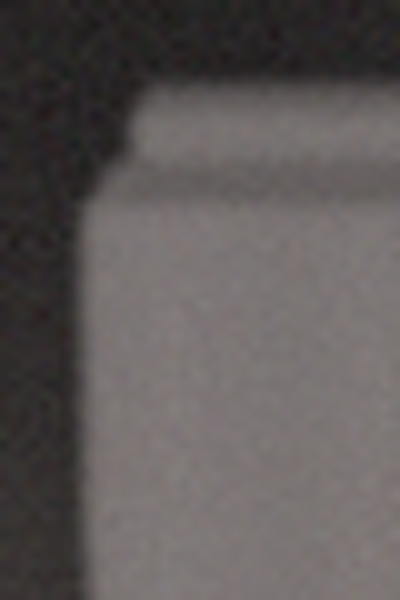

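View pics/w8d.png

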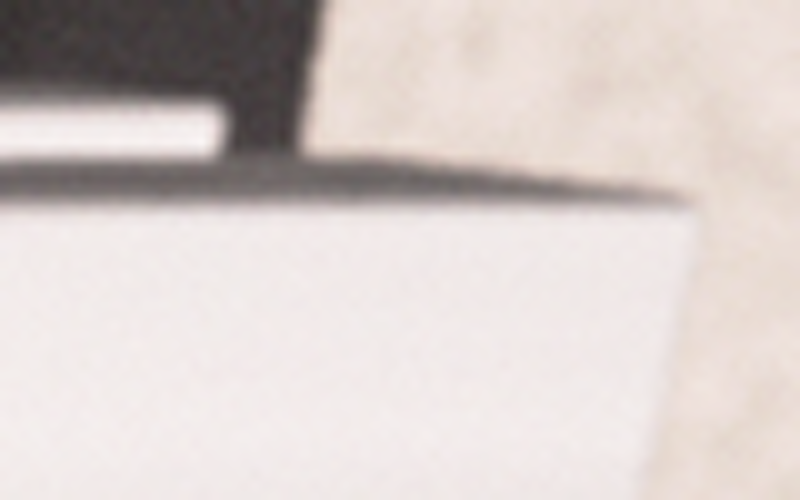

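```bash
python3 - <<'E'
from h import *
p,d,m,T=load('w8')
tcp=np.array([447.4,-196.9,80.3]);yaw=.2534
tx=np.array([np.cos(yaw),np.sin(yaw)]);ty=np.array([np.sin(yaw),-np.cos(yaw)])
for n,(u,v),z in (("TL",(242.8,113.2),30),("TR",(437.3,114.5),30),("BR",(410.8,281.9),30),("elb",(237.7,124.8),80.3+14.5),("tip",(483.5,125),80.3+14.5)):
    P=plane(m,T,u,v,z); q=P[:2]-tcp[:2]; print(n,P.round(1),"tool",(q@tx).round(1),(q@ty).round(1))
E
```

```text
TL [ 421.4 -133.3   30. ] tool -9.2 -68.1
TR [ 538.  -103.7   30. ] tool 111.1 -67.5
BR [ 571.3 -220.2   30. ] tool 114.1 53.6
elb [ 422.3 -133.4   94.8] tool -8.3 -67.8
tip [ 520.8 -107.8   94.8] tool 93.4 -67.8
```

Request:
{"api": "move_arm", "payload": {"commands": [[-0.01,-0.01,0.5,0.02],[-0.01,-0.01,1,0.02],[-0.01,-0.01,1.4,0.02],[-0.01,-0.01,1.55,0.02],[-0.01,-0.01,1.6,0.02],[-0.01,-0.01,1.6,0.02]]}}

```text
clock: 8.3
eef_pos: [449.4, -197.3, 42.0]
tool_rot: [-3.139, -0.001, 0.252]
wrist_force: [-0.3, -0.9, -1.9]
opening: 0.167
```

Request:
{"api": "move_arm", "payload": {"commands": [[0,0,0.06,0],[0,0,0.12,0],[0,0,0.12,0]]}}

```text
clock: 8.55
eef_pos: [449.7, -197.5, 39.3]
tool_rot: [-3.14, -0.001, 0.252]
wrist_force: [0.4, 0.7, -2.1]
opening: 0.166
```

```bash
python3 - <<'E'
from h import *
from plant import arm
p,d,m,T=snap('wrist','w9')
print(arm.state()['eef_pos'].round(1))
p0,_,m0,T0=load('w8'); print(T[:3,3].round(1),T0[:3,3].round(1))
cv2.imwrite("pics/w9z.png",cv2.resize(p[90:384,200:500],None,fx=2,fy=2,interpolation=cv2.INTER_CUBIC))
E
```

```text
w9 clock 8.55 tcp [ 449.7 -197.5   39.3] rot [-3.1395e+00 -1.3000e-03  2.5240e-01] F [ 0.4  0.7 -2.1] op 14.2
[ 449.6 -197.5   39.3]
[ 428.9 -118.8  180.5] [ 427.  -118.6  221.7]
```

View pics/w9z.png

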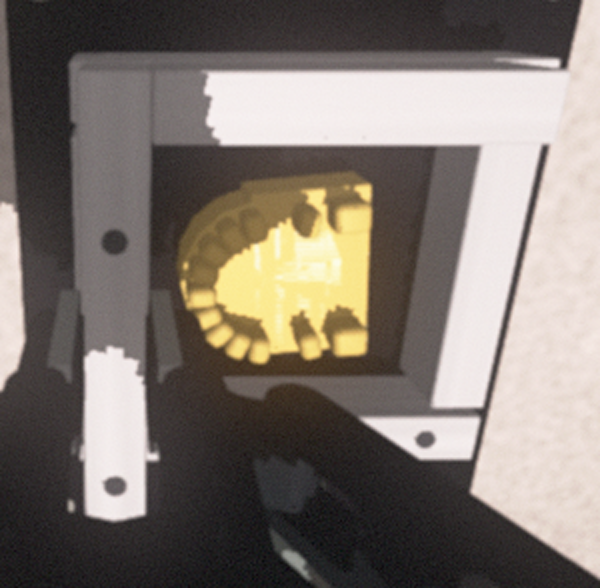

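```bash
python3 - <<'E'
from h import *
p,d,m,T=load('w9')
a=cv2.resize(p[105:175,225:285],None,fx=8,fy=8,interpolation=cv2.INTER_CUBIC)
b=cv2.resize(p[105:175,455:495],None,fx=8,fy=8,interpolation=cv2.INTER_CUBIC)
im=np.hstack([a,b]); im=np.clip(im.astype(float)*1.3,0,255).astype(np.uint8); cv2.imwrite("pics/w9c.png",im)
E
```

```text
(no output)
```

View pics/w9c.png

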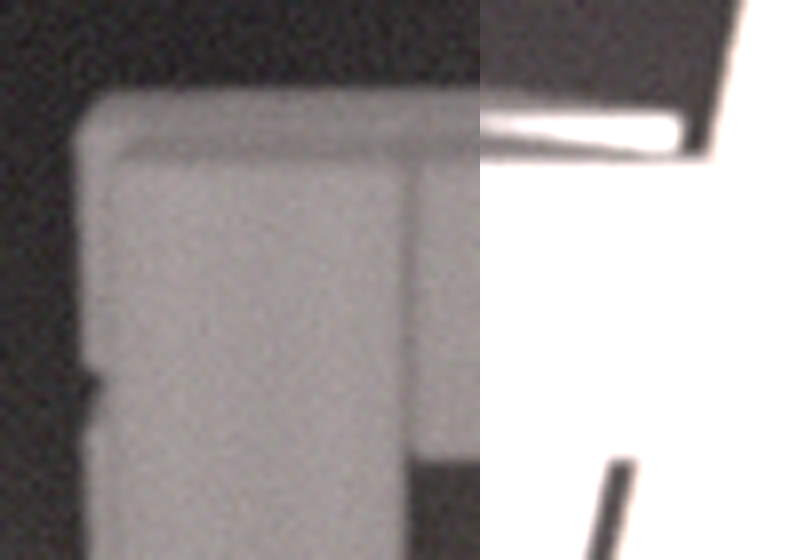

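```bash
python3 - <<'E'
from h import *
p,d,m,T=load('w9')
tcp=np.array([449.7,-197.5,39.3]);yaw=.2524
tx=np.array([np.cos(yaw),np.sin(yaw)]);ty=np.array([np.sin(yaw),-np.cos(yaw)])
# right frame edge: top (480,119) & lower corner of low2 in 2x zoom (469,459)
for n,(u,v),z in (("TL",(234.2,115.7),30),("Lf lower",(236,152),30),("TR",(479.9,118.6),30),("BR",(200+469/2-.3,90+459/2-.3),30),("lowgap",(200+487/2,90+407/2),30),("elb",(237.6,125),53.5),("elbR",(275.5,125),53.5),("short tip",(455+31,124.5),53.5),("low end",(200+86/2,90+516/2),53.5),("low endR",(200+146/2,90+516/2),53.5)):
    P=plane(m,T,u,v,z); q=P[:2]-tcp[:2]; print(n,P.round(1),"tool",(q@tx).round(1),(q@ty).round(1))
E
```

```text
TL [ 421.3 -132.8   30. ] tool -11.4 -69.7
Lf lower [ 426.2 -150.    30. ] tool -10.9 -51.8
TR [ 537.8 -104.1   30. ] tool 108.6 -68.4
BR [ 567.8 -220.6   30. ] tool 108.6 51.9
lowgap [ 565.1 -201.9   30. ] tool 110.7 33.1
elb [ 424.7 -134.    53.5] tool -8.4 -67.8
elbR [ 439.9 -130.    53.5] tool 7.4 -67.8
short tip [ 524.4 -107.9   53.5] tool 94.7 -68.1
low end [ 454.7 -247.9   53.5] tool -7.7 50.0
low endR [ 470.3 -243.8   53.5] tool 8.4 50.0
```

Request:
{"api": "move_arm", "payload": {"commands": [[-0.06,-0.03,-0.02,0.04],[-0.12,-0.05,-0.02,0.04],[-0.12,-0.05,0,0.04],[-0.12,-0.05,0,0.04],[-0.12,-0.05,0,0.04],[-0.12,-0.05,0,0.04]]}}

```text
clock: 9.1
eef_pos: [446.4, -197.0, 39.3]
tool_rot: [-3.139, -0.001, 0.248]
wrist_force: [0.2, -0.5, -2.5]
opening: 0.167
```

```bash
python3 - <<'E'
from h import *
p,d,m,T=snap('wrist','w10')
a=cv2.resize(p[105:175,225:285],None,fx=8,fy=8,interpolation=cv2.INTER_CUBIC)
b=cv2.resize(p[105:175,455:495],None,fx=8,fy=8,interpolation=cv2.INTER_CUBIC)
im=np.hstack([a,b]); im=np.clip(im.astype(float)*1.3,0,255).astype(np.uint8); cv2.imwrite("pics/w10c.png",im)
E
```

```text
w10 clock 9.1 tcp [ 446.4 -197.    39.3] rot [-3.1394e+00 -1.2000e-03  2.4810e-01] F [ 0.2 -0.5 -2.5] op 14.3
```

View pics/w10c.png

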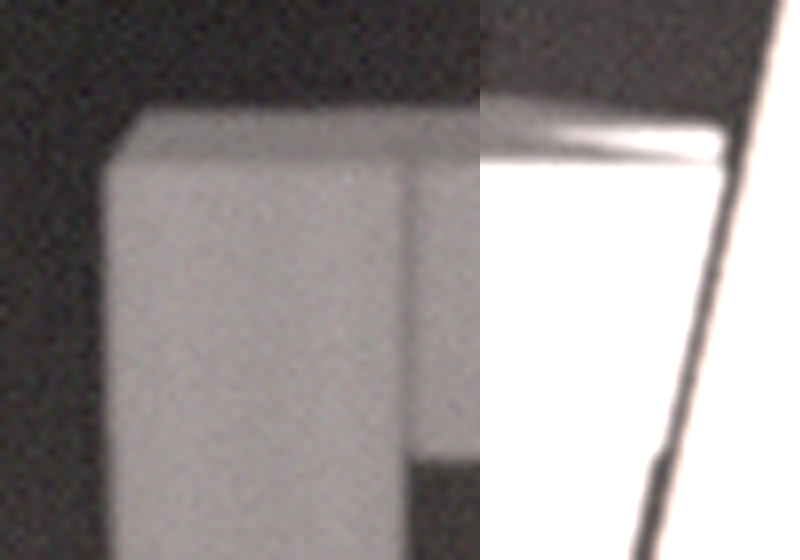

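```bash
python3 - <<'E'
from h import *
p,d,m,T=load('w10')
im=np.clip(cv2.resize(p[95:290,400:500],None,fx=4,fy=4,interpolation=cv2.INTER_CUBIC).astype(float)*1.0,0,255).astype(np.uint8)
im2=np.clip(cv2.resize(p[95:290,225:325],None,fx=4,fy=4,interpolation=cv2.INTER_CUBIC).astype(float)*1.8,0,255).astype(np.uint8)
cv2.imwrite("pics/w10d.png",cv2.resize(np.hstack([im2,im]),None,fx=.76,fy=.76))
E
```

```text
(no output)
```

View pics/w10d.png

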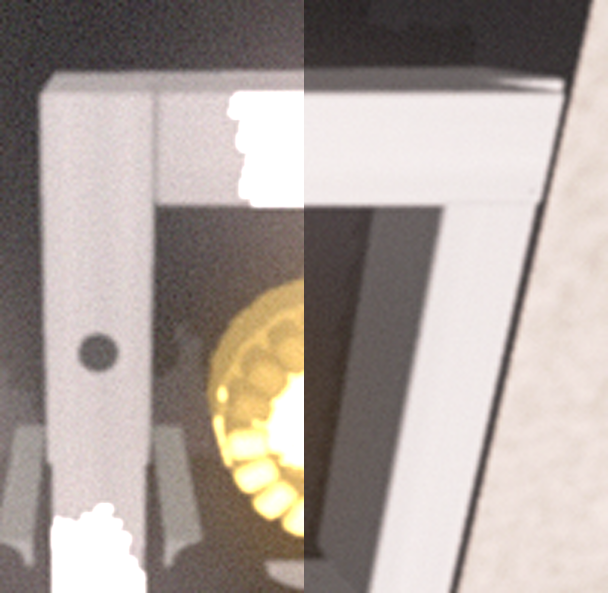

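```bash
python3 - <<'E'
from h import *
p,d,m,T=load('w10')
tcp=np.array([446.4,-197,39.3]);yaw=.2481
tx=np.array([np.cos(yaw),np.sin(yaw)]);ty=np.array([np.sin(yaw),-np.cos(yaw)])
for n,(u,v),z in (("TR",(485.3,120.3),30),("R mid",(400+(540-304)/3.04,95+200/3.04),30),("R low",(400+(455-304)/3.04,95+588/3.04),30),("BLfront",(243,118),31.5),("elb",(237.7,125),53.5)):
    P=plane(m,T,u,v,z); q=P[:2]-tcp[:2]; print(n,P.round(1),"tool",(q@tx).round(1),(q@ty).round(1))
for x,y in ((-8,-68),(114,-68),(114,54)):
    for h in (30,):
        W=tcp[:2]+x*tx+y*ty; print((x,y),np.round(proj(m,T,[*W,h]),1))
E
```

```text
TR [ 537.8 -104.1   30. ] tool 111.4 -67.6
R mid [ 543.7 -123.5   30. ] tool 112.3 -47.4
R low [ 563.8 -197.8   30. ] tool 113.6 29.6
BLfront [ 422.7 -132.1   31.5] tool -7.1 -68.7
elb [ 421.7 -133.4   53.5] tool -8.3 -67.7
(-8, -68) [241.2 119.2]
(114, -68) [490.8 119.4]
(114, 54) [442.3 322. ]
```

Request:
{"api": "move_arm", "payload": {"commands": [[0,0,0.04,-0.05],[0,0,0.08,-0.05],[0,0,0.12,-0.05],[0,0,0.12,-0.05]]}}

```text
clock: 9.48
eef_pos: [446.3, -196.9, 36.0]
tool_rot: [-3.139, -0.001, 0.253]
wrist_force: [-0.3, 0.1, -1.9]
opening: 0.174
```

Request:
{"api": "move_arm", "payload": {"commands": [[0,0,0.04,0],[0,0,0.06,0],[0,0,0.06,0]]}}

```text
clock: 9.73
eef_pos: [446.5, -197.1, 35.1]
tool_rot: [-3.139, -0.001, 0.253]
wrist_force: [-1.9, 0.1, 4.2]
opening: 0.17
```

Request:
{"api": "move_arm", "payload": {"commands": [[0,0,0.03,0],[0,0,0.06,0],[0,0,0.06,0]]}}

```text
clock: 9.98
eef_pos: [446.5, -197.1, 35.0]
tool_rot: [-3.139, -0.0, 0.254]
wrist_force: [-6.2, 3.3, 15.0]
opening: 0.169
```

```bash
python3 - <<'E'
from h import *
p,d,m,T=snap('wrist','w11')
for u,v in [(256,140),(256,170),(257,200),(257,300),(257,325),(257,335),(300,145),(380,145),(450,145)]: print(u,v,pt(m,T,d,u,v).round(1))
E
```

```text
w11 clock 9.98 tcp [ 446.5 -197.1   35. ] rot [-3.1385e+00 -3.0000e-04  2.5360e-01] F [-6.2  3.3 15. ] op 14.5
256 140 [ 430.3 -137.5   50.2]
256 170 [ 433.5 -149.9   50.6]
257 200 [ 437.4 -163.2   50.4]
257 300 [ 450.9 -215.1   50. ]
257 325 [ 454.8 -230.1   49.9]
257 335 [ 456.2 -235.5   50.9]
300 145 [ 448.6 -134.8   50.7]
380 145 [ 481.  -126.4   50.7]
450 145 [ 510.1 -119.    49.6]
```

Request:
{"api": "move_arm", "payload": {"commands": [[0,0,-0.03,0],[0,0,-0.03,0],[0,0,-0.03,0],[0,0,-0.03,0]], "fingers": 30}}

```text
clock: 10.37
eef_pos: [446.5, -197.1, 35.6]
tool_rot: [-3.139, -0.0, 0.254]
wrist_force: [-0.4, 0.1, 1.1]
opening: 0.349
```

Request:
{"api": "move_arm", "payload": {"commands": [[0,0,-0.5,0],[0,0,-1.5,0],[0,0,-3,0],[0,0,-4.5,0],[0,-0.8,-6,0],[0,-1.6,-6.4,0],[0,-1.6,-6.4,0]]}}

```text
clock: 10.95
eef_pos: [438.2, -157.8, 199.8]
tool_rot: [3.141, -0.006, 0.255]
wrist_force: [-0.6, 0.4, -0.4]
opening: 0.351
```

```bash
python3 - <<'E'
from h import *
p,d,m,T=snap('wrist','w12')
go(518,178,190,-82.2)
E
```

```text
w12 clock 10.95 tcp [ 438.2 -157.8  199.8] rot [ 3.1408 -0.0059  0.2548] F [-0.6  0.4 -0.4] op 30.0
cmd [  6.51 -12.21   0.33] 16.14 dist 346.0 clock 11.0 pos [ 437.5 -158.4  197.6] yaw 14.63 F [ 0.2  0.2 -0.7] op 30.0
```

View pics/w12.png

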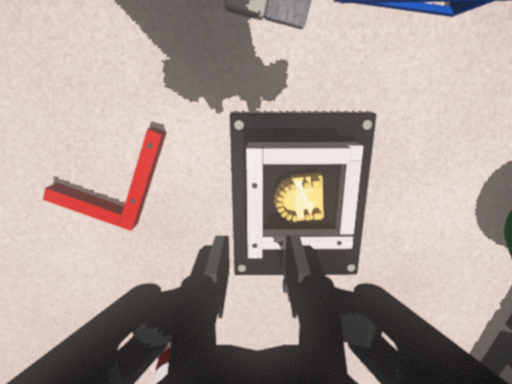

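```bash
python3 - <<'E'
from h import *
p,d,m,T=load('w12')
cv2.imwrite("pics/w12z.png",cv2.resize(p[135:265,235:375],None,fx=4.5,fy=4.5,interpolation=cv2.INTER_CUBIC))
E
```

```text
(no output)
```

View pics/w12z.png

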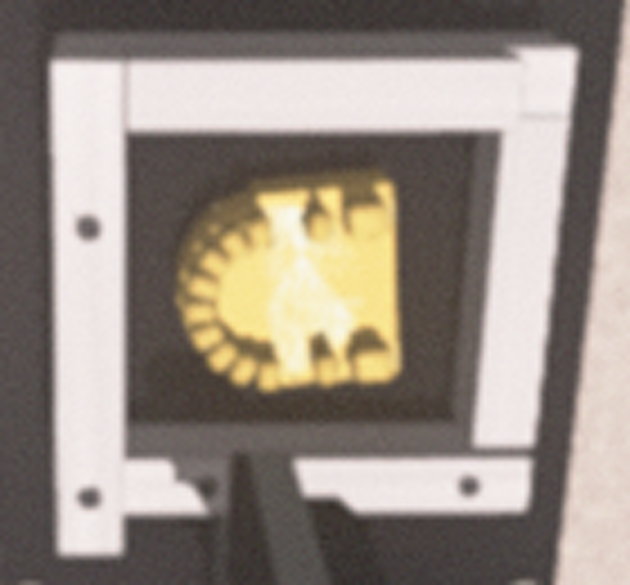

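```bash
python3 - <<'E'
from h import *
p,d,m,T=load('w12')
yaw=np.radians(14.5);tx=np.array([np.cos(yaw),np.sin(yaw)]);ty=np.array([np.sin(yaw),-np.cos(yaw)])
U=lambda z:((z[0]+.5)/4.5-.5+235,(z[1]+.5)/4.5-.5+135)
for n,z,h in (("uTL",(50,60),52),("uBL",(58,553),52),("uBLr",(122,553),52),("uTRtip",(520,60),52),("uTipin",(520,130),52),("uinner",(126,130),52),("lTR",(577,48),30),("lBR",(530,513),30),("lBotmid",(330,513),30)):
    P=plane(m,T,*U(z),h)[:2]; q=P-[497.3,-177.9]; print(n,P.round(1),(q@tx).round(1),(q@ty).round(1))
E
```

```text
uTL [ 421.1 -133.1] -62.6 -62.4
uBL [ 452.1 -249.7] -61.7 58.1
uBLr [ 467.1 -245.8] -46.2 58.2
uTRtip [ 518.9 -107.7] 38.5 -62.6
uTipin [ 524.3 -122.2] 40.0 -47.2
uinner [ 440.9 -143.9] -46.1 -47.1
lTR [ 538.5 -103.9] 58.4 -61.3
lBR [ 570.4 -220.7] 60.0 59.7
lBotmid [ 520.1 -233.6] 8.1 59.7
```

```bash
python3 - <<'E'
from h import *
go(489.3,187.3,160,-82.2)
E
```

```text
cmd [  5.49 -12.86   1.52] 16.14 dist 351.6 clock 11.0 pos [ 437.5 -158.4  197.6] yaw 14.63 F [ 0.2  0.2 -0.7] op 30.0
```

Request:
{"api": "move_arm", "payload": {"commands": [[5.5,-12.9,0.5,16.1],[5.5,-12.9,0.5,16.1],[5.5,-12.9,0.5,16.1],[5.5,-12.9,0.5,16.1],[5.5,-12.9,0.5,16.1],[5.5,-12.9,1,16.1],[5.5,-12.9,1.5,16.1],[5.5,-12.9,1.5,16.1]], "fingers": 50}}

```text
clock: 11.67
eef_pos: [479.6, 123.2, 171.6]
tool_rot: [-3.14, 0.001, -0.61]
wrist_force: [0.4, 0.1, 0.2]
opening: 0.583
```

```bash
python3 - <<'E'
from h import *
go(489.3,187.3,150,-82.2)
E
```

```text
cmd [-1.15 -2.32  0.87] 7.88 dist 68.4 clock 11.67 pos [479.6 123.2 171.6] yaw -34.94 F [0.4 0.1 0.2] op 49.8
```

Request:
{"api": "move_arm", "payload": {"commands": [[-1.15,-2.3,0.87,7.88],[-1.15,-2.3,0.87,7.88],[-1.15,-2.3,0.87,7.88],[-1.15,-2.3,0.87,7.88],[-1.15,-2.3,0.87,7.88],[-1.15,-2.3,0.87,7.88],[-1.15,-2.3,0.87,7.88],[-1.15,-2.3,0.87,7.88]]}}

```text
clock: 12.33
eef_pos: [488.3, 186.2, 147.8]
tool_rot: [3.139, 0.002, -1.438]
wrist_force: [-0.3, -0.9, 0.6]
opening: 0.585
```

```bash
python3 - <<'E'
from h import *
p,d,m,T=snap('wrist','w13')
for P in ([471.3,182.5,63.1],[529.9,190.6,97.2]): print(proj(m,T,P))
go(489.3,187.3,59.5,-82.2)
E
```

```text
w13 clock 12.33 tcp [488.3 186.2 147.8] rot [ 3.1391e+00  1.6000e-03 -1.4383e+00] F [-0.3 -0.9  0.6] op 50.0
(np.float64(259.27372503402154), np.float64(216.53853024268722))
(np.float64(259.3930345006008), np.float64(153.43175615308633))
cmd [-0.03 -0.05  3.54] 0.01 dist 88.6 clock 12.38 pos [488.4 186.2 148.1] yaw -82.12 F [ 0.1 -0.5 -0. ] op 50.1
```

View pics/w13.png

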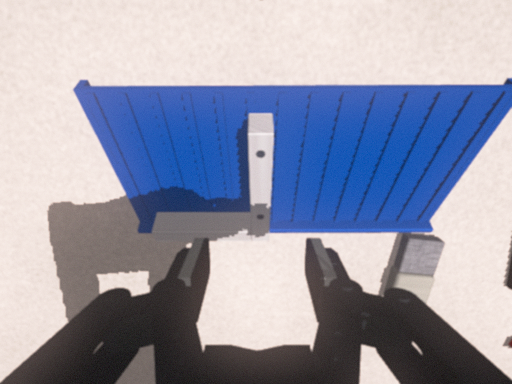

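Request:
{"api": "move_arm", "payload": {"commands": [[0,-0.05,1.4,0.01],[0,-0.05,2.6,0.01],[0,-0.05,3.3,0.01],[0,-0.05,3.54,0.01],[0,-0.05,3.54,0.01]]}}

```text
clock: 12.8
eef_pos: [487.5, 185.8, 57.0]
tool_rot: [3.134, 0.001, -1.433]
wrist_force: [0.1, -0.6, -0.9]
opening: 0.587
```

Request:
{"api": "move_arm", "payload": {"commands": [[0,0,0,0],[0,0,0,0],[0,0,0,0],[0,0,0,0],[0,0,0,0]], "fingers": 8, "newtons": 60}}

```text
clock: 13.22
eef_pos: [488.7, 186.0, 58.6]
tool_rot: [3.137, 0.001, -1.432]
wrist_force: [-1.3, -0.9, 6.3]
opening: 0.169
```

Request:
{"api": "move_arm", "payload": {"commands": [[0,0,-0.4,0],[0,0,-1.2,0],[0,0,-2.4,0],[0,0,-3.2,0],[0,0,-3.6,0],[0,0,-3.6,0]]}}

```text
clock: 13.72
eef_pos: [491.1, 186.4, 151.9]
tool_rot: [-3.14, 0.002, -1.432]
wrist_force: [0.3, 0.3, -1.2]
opening: 0.166
```

```bash
python3 - <<'E'
from h import *
p,d,m,T=snap('wrist','w14')
go(343,230,48,-82.2)
E
```

```text
w14 clock 13.72 tcp [491.1 186.4 151.9] rot [-3.1403e+00  1.7000e-03 -1.4320e+00] F [ 0.3  0.3 -1.2] op 14.2
cmd [-2.54  5.57  4.09] 0.02 dist 184.1 clock 13.77 pos [489.9 186.2 149.8] yaw -82.05 F [-0.2 -0.2 -1.1] op 14.5
```

View pics/w14.png

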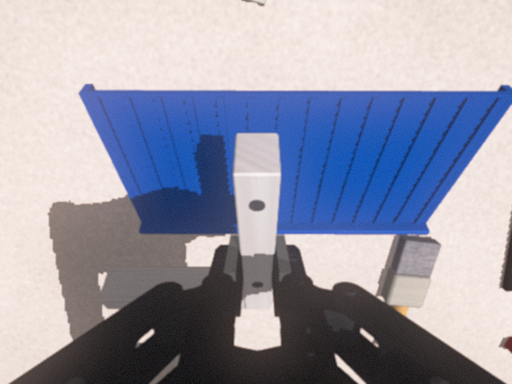

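Request:
{"api": "move_arm", "payload": {"commands": [[-0.3,1.6,-0.3,0],[-0.8,3,-0.3,0],[-1.4,4.2,0,0],[-2,5.2,0.6,0],[-2.54,5.57,1.8,0],[-2.54,5.57,3.2,0],[-2.54,5.57,4,0],[-2.54,5.57,4.1,0]], "newtons": 30}}

```text
clock: 14.43
eef_pos: [337.5, 228.0, 42.1]
tool_rot: [3.129, -0.001, -1.431]
wrist_force: [-1.2, -1.7, -2.8]
opening: 0.168
```

Request:
{"api": "move_arm", "payload": {"commands": [[0,0,0.2,0],[0,0,0.5,0],[0,-0.1,0.7,0],[0,-0.22,0.9,0],[0,-0.34,1.1,0],[0,-0.45,1.3,0],[0,-0.5,1.4,0]]}}

```text
clock: 15.02
eef_pos: [353.4, 230.1, 9.2]
tool_rot: [3.135, -0.001, -1.431]
wrist_force: [1.3, -2.1, 10.5]
opening: 0.17
```

Request:
{"api": "move_arm", "payload": {"commands": [[0,-0.06,0.08,0],[0,-0.1,0.14,0],[0,-0.1,0.16,0]]}}

```text
clock: 15.27
eef_pos: [357.6, 230.8, 6.8]
tool_rot: [3.137, -0.001, -1.432]
wrist_force: [-1.9, -0.7, 10.1]
opening: 0.172
```

```bash
python3 - <<'E'
from h import *
p,d,m,T=snap('wrist','w15')
g=[(257,130),(257,160),(257,190),(257,215),(257,325),(257,290),(150,270),(150,100)]
for u,v in g: print(u,v,pt(m,T,d,u,v).round(1))
E
```

```text
w15 clock 15.27 tcp [357.6 230.8   6.8] rot [ 3.137e+00 -6.000e-04 -1.432e+00] F [-1.9 -0.7 10.1] op 14.7
257 130 [420.2 239.9   7.3]
257 160 [410.6 238.5  26.1]
257 190 [397.1 236.6  24.5]
257 215 [385.9 235.   25.4]
257 325 [322.3 226.1  21.2]
257 290 [344.3 229.2  21.7]
150 270 [331.9 289.4  -1.4]
150 100 [428.7 281.1  31. ]
```

View pics/w15.png

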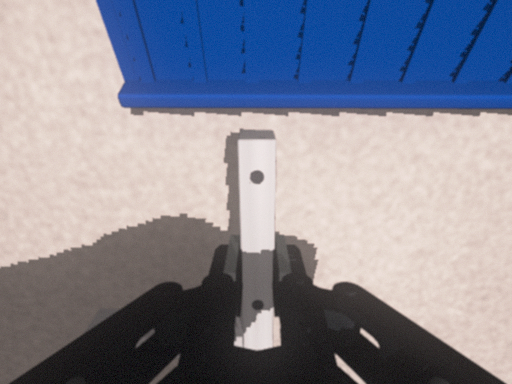

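Request:
{"api": "move_arm", "payload": {"commands": [[0,-0.03,0.06,0],[0,-0.05,0.12,0],[0,-0.05,0.16,0]]}}

```text
clock: 15.57
eef_pos: [360.3, 231.3, 4.4]
tool_rot: [3.139, -0.0, -1.432]
wrist_force: [-0.9, -2.0, 11.9]
opening: 0.167
```

```bash
python3 - <<'E'
from h import *
p,d,m,T=snap('wrist','w16')
g=[(257,150),(257,160),(257,190),(257,215),(257,325),(257,290),(150,270)]
for u,v in g: print(u,v,pt(m,T,d,u,v).round(1))
E
```

```text
w16 clock 15.57 tcp [360.3 231.3   4.4] rot [ 3.1387e+00 -1.0000e-04 -1.4324e+00] F [-0.9 -2.  11.9] op 14.2
257 150 [416.9 239.5  21.4]
257 160 [412.6 238.9  21.1]
257 190 [399.5 237.1  21.3]
257 215 [388.2 235.5  22.1]
257 325 [326.9 226.9  20.9]
257 290 [348.2 229.9  21. ]
150 270 [335.9 289.4  -2. ]
```

Request:
{"api": "move_arm", "payload": {"commands": [[0,0,-0.4,0],[0,0,-1.6,0],[0,0,-3.2,0],[0,0,-4.8,0],[0,0,-6.4,0],[0,0,-7.8,-1],[0,0,-7.9,-2]], "newtons": 60}}

```text
clock: 16.2
eef_pos: [365.5, 233.1, 210.8]
tool_rot: [-3.129, 0.001, -1.219]
wrist_force: [1.2, 0.8, -1.4]
opening: 0.169
```

```bash
python3 - <<'E'
from h import *
go(620,-165,200,14.5)
E
```

```text
cmd [18.46 -4.06  0.46] -14.05 dist 472.6 clock 16.2 pos [365.5 233.1 210.8] yaw -69.83 F [ 1.2  0.8 -1.4] op 14.4
```

Request:
{"api": "move_arm", "payload": {"commands": [[18.4,-4,0.2,-14],[18.4,-4,0.2,-14],[18.4,-4,0.2,-14],[18.4,-4,0.2,-14],[18.4,-4,0.2,-14],[18.4,-4,0.2,-14],[18.4,-4,0.2,-14],[18.4,-4,0.2,-14]]}}

```text
clock: 16.87
eef_pos: [525.1, -20.0, 205.8]
tool_rot: [-3.138, -0.008, -0.323]
wrist_force: [0.9, 0.9, -2.4]
opening: 0.168
```

```bash
python3 - <<'E'
from h import *
go(620,-165,200,14.5)
E
```

```text
cmd [5.44 4.29 0.26] -5.5 dist 173.4 clock 16.87 pos [525.1 -20.  205.8] yaw -18.52 F [ 0.9  0.9 -2.4] op 14.3
```

Request:
{"api": "move_arm", "payload": {"commands": [[5.4,4.3,0.2,-5.5],[5.4,4.3,0.2,-5.5],[5.4,4.3,0.2,-5.5],[5.4,4.3,0.2,-5.5],[5.4,4.3,0.2,-5.5],[5.4,4.3,0.2,-5.5],[5.4,4.3,0.2,-5.5],[5.4,4.3,0.2,-5.5]]}}

```text
clock: 17.53
eef_pos: [618.5, -164.0, 201.5]
tool_rot: [3.141, -0.008, 0.251]
wrist_force: [0.4, -0.7, -2.1]
opening: 0.172
```

```bash
python3 - <<'E'
from h import *
p,d,m,T=snap('wrist','w17')
cv2.imwrite("pics/w17z.png",cv2.resize(p[70:230,62:282],None,fx=3.6,fy=3.6,interpolation=cv2.INTER_CUBIC))
E
```

```text
w17 clock 17.53 tcp [ 618.5 -164.   201.5] rot [ 3.1408 -0.0083  0.2506] F [ 0.4 -0.7 -2.1] op 14.7
```

View pics/w17z.png

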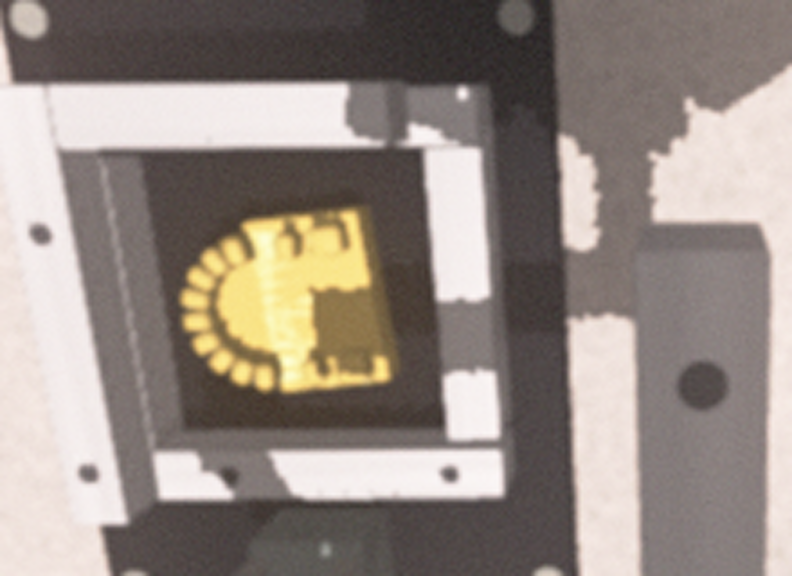

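View pics/w17.png

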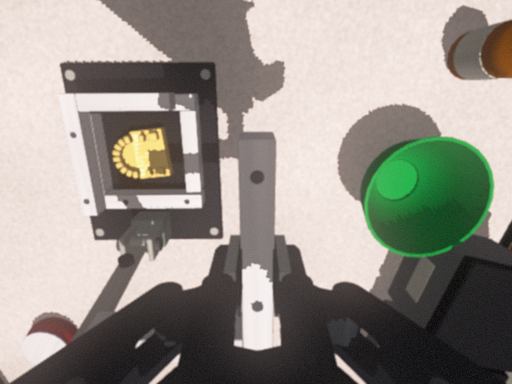

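```bash
python3 - <<'E'
from h import *
p,d,m,T=load('w17')
tcp=np.array([618.5,-164.0,201.5]);yaw=.2506
tx=np.array([np.cos(yaw),np.sin(yaw)]);ty=np.array([np.sin(yaw),-np.cos(yaw)])
U=lambda z:((z[0]+.5)/3.6-.5+62,(z[1]+.5)/3.6-.5+70)
for h in (15,16.5):
  for n,z in (("tipL",(637,250)),("tipR",(768,250)),("hole",(702,385))):
    P=plane(m,T,*U(z),tcp[2]+h); q=P[:2]-tcp[:2]; print(h,n,"tool",(q@tx).round(1),(q@ty).round(1))
print([pt(m,T,d,257,v)[2].round(1) for v in (145,160,210,290,325)])
yb=np.radians(14.5);tx=np.array([np.cos(yb),np.sin(yb)]);ty=np.array([np.sin(yb),-np.cos(yb)])
for n,z,h in (("lTR",(490,85),30),("lBR",(504,498),30),("lBot",(300,499),30),("u tipTop",(402,83),52),("u tipBot",(405,148),52),("u inner",(62,150),52),("u BLr",(126,523),52),("hole1",(40,234),52),("hole2",(88,473),52)):
    P=plane(m,T,*U(z),h)[:2]; q=P-[497.3,-177.9]; print(n,P.round(1),(q@tx).round(1),(q@ty).round(1))
q=plane(m,T,62,94.5,52)[:2];print(q,(q-[497.3,-177.9])@tx,(q-[497.3,-177.9])@ty)
cv2.imwrite("pics/w17c.png",cv2.resize(p[80:230,50:110],None,fx=4,fy=4,interpolation=cv2.INTER_CUBIC))
E
```

```text
15 tipL tool -8.1 -62.1
15 tipR tool 7.1 -62.1
15 hole tool -0.6 -45.8
16.5 tipL tool -8.0 -62.3
16.5 tipR tool 7.0 -62.3
16.5 hole tool -0.6 -46.3
[np.float64(219.2), np.float64(219.4), np.float64(217.5), np.float64(217.4), np.float64(217.1)]
lTR [ 543.6 -102.6] 63.7 -61.4
lBR [ 570.8 -221.3] 60.3 60.4
lBot [ 509.8 -237.1] -2.7 60.4
u tipTop [ 525.6 -106.4] 45.3 -62.1
u tipBot [ 529.  -122.1] 44.6 -46.1
u inner [ 443.3 -144.6] -43.9 -45.8
u BLr [ 468.3 -246.1] -45.1 58.8
hole1 [ 439.2 -167.9] -53.8 -24.2
hole2 [ 456.6 -233.2] -53.3 43.3
[ 427.43974043 -133.2581001 ] -56.45760638090664 -60.7115621208955
```

View pics/w17c.png

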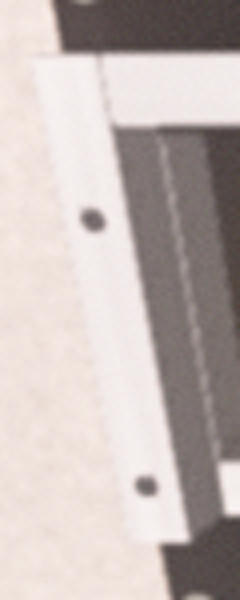

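```bash
python3 - <<'E'
from h import *
go(548.6,-165.5,76,14.5)
E
```

```text
cmd [-2.77 -0.63  5.01] -0.01 dist 143.9 clock 17.58 pos [ 618.5 -163.7  201.7] yaw 14.42 F [ 0.1  0.  -1.5] op 14.6
```

Request:
{"api": "move_arm", "payload": {"commands": [[-0.6,-0.63,0,0],[-1.6,-0.63,0.6,0],[-2.5,-0.63,1.8,0],[-2.77,-0.63,3,0],[-2.77,-0.63,4.2,0],[-2.77,-0.63,4.9,0],[-2.77,-0.63,5,0],[-2.77,-0.63,5,0]]}}

```text
clock: 18.25
eef_pos: [547.6, -164.1, 75.5]
tool_rot: [-3.141, -0.007, 0.252]
wrist_force: [0.9, -0.8, -2.2]
opening: 0.17
```

```bash
python3 - <<'E'
from h import *
p,d,m,T=snap('wrist','w18')
cv2.imwrite("pics/w18z.png",cv2.resize(p[60:384,20:420],None,fx=1.9,fy=1.8,interpolation=cv2.INTER_CUBIC))
E
```

```text
w18 clock 18.25 tcp [ 547.6 -164.1   75.5] rot [-3.1412 -0.0069  0.2522] F [ 0.9 -0.8 -2.2] op 14.5
```

View pics/w18.png

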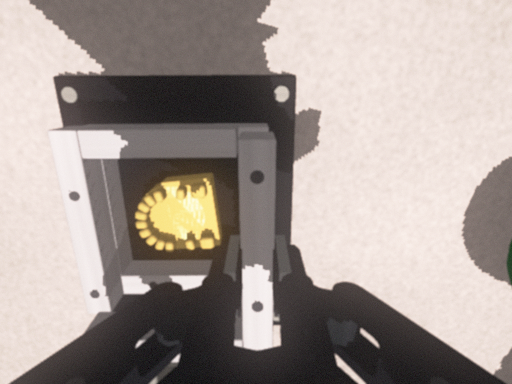

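Request:
{"api": "move_arm", "payload": {"commands": [[0.03,0.06,0.5,0],[0.03,0.06,1,0],[0.03,0.06,1.3,0],[0.03,0.06,1.4,0],[0.03,0.06,1.42,0],[0.03,0.06,1.42,0]]}}

```text
clock: 18.8
eef_pos: [550.2, -166.0, 41.3]
tool_rot: [3.14, -0.009, 0.252]
wrist_force: [-0.5, 0.3, -1.8]
opening: 0.168
```

```bash
python3 - <<'E'
from h import *
p,d,m,T=snap('wrist','w19')
im=np.clip(cv2.resize(p[100:240,200:300],None,fx=5.5,fy=5.5,interpolation=cv2.INTER_CUBIC).astype(float)*1.7,0,255).astype(np.uint8)
cv2.imwrite("pics/w19c.png",im)
E
```

```text
w19 clock 18.8 tcp [ 550.2 -166.    41.3] rot [ 3.1405 -0.0087  0.2521] F [-0.5  0.3 -1.8] op 14.4
```

View pics/w19.png

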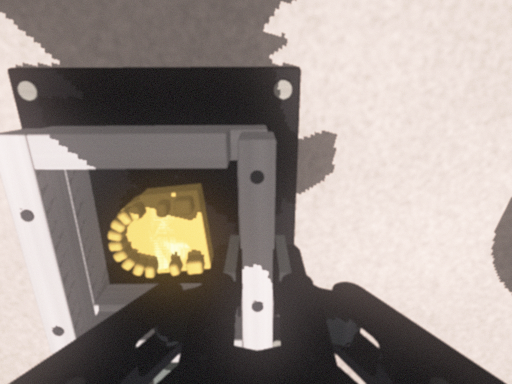

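View pics/w19c.png

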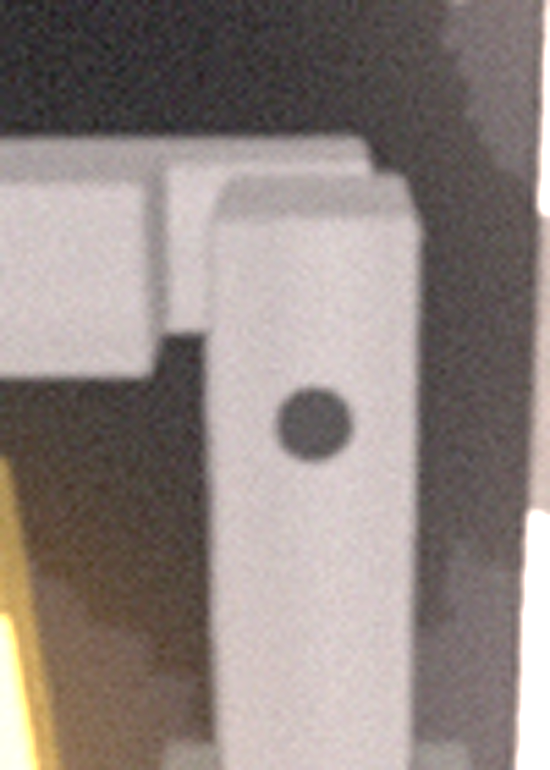

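```bash
python3 - <<'E'
from h import *
p,d,m,T=load('w19')
tcp=np.array([550.2,-166.0,41.3]);yaw=.2521
tx=np.array([np.cos(yaw),np.sin(yaw)]);ty=np.array([np.sin(yaw),-np.cos(yaw)])
U=lambda z:((z[0]+.5)/5.5-.5+200,(z[1]+.5)/5.5-.5+100)
for n,z,h in (("lTR",(371,162),30),("lfrontL",(170,164),30),("u1tip front",(146,181),52),("u1tip inner",(156,377),52),("held topL",(213,213),41.3+16.5),("held topR",(418,213),41.3+16.5),("held botR",(408,178),37),("held botL",(230,178),37)):
    P=plane(m,T,*U(z),h); q=P[:2]-tcp[:2]; print(n,P.round(1),"tool",(q@tx).round(1),(q@ty).round(1))
# proj expected lower TR etc
E
```

```text
lTR [ 539.1 -103.8   30. ] tool 4.8 -63.0
lfrontL [ 521.5 -108.5   30. ] tool -13.4 -62.8
u1tip front [ 521.  -107.1   52. ] tool -13.6 -64.3
u1tip inner [ 525.2 -122.3   52. ] tool -13.3 -48.6
held topL [ 526.7 -107.3   57.8] tool -8.1 -62.7
held topR [ 541.6 -103.5   57.8] tool 7.2 -62.7
held botR [ 542.1 -103.5   37. ] tool 7.8 -62.5
held botL [ 527.1 -107.4   37. ] tool -7.7 -62.5
```

Request:
{"api": "move_arm", "payload": {"commands": [[-0.06,0,0,0],[-0.11,-0.01,0,0],[-0.11,-0.01,0,0],[-0.11,-0.01,0.02,0],[-0.11,-0.01,0.04,0],[-0.11,-0.01,0.04,0]]}}

```text
clock: 19.35
eef_pos: [547.8, -166.6, 40.7]
tool_rot: [3.14, -0.009, 0.252]
wrist_force: [-0.3, -0.5, -1.2]
opening: 0.169
```

```bash
python3 - <<'E'
from h import *
p,d,m,T=snap('wrist','w20')
im=np.clip(cv2.resize(p[100:240,200:300],None,fx=5.5,fy=5.5,interpolation=cv2.INTER_CUBIC).astype(float)*1.7,0,255).astype(np.uint8)
cv2.imwrite("pics/w20c.png",im)
E
```

```text
w20 clock 19.35 tcp [ 547.8 -166.6   40.7] rot [ 3.1399 -0.0094  0.2521] F [-0.3 -0.5 -1.2] op 14.4
```

View pics/w20c.png

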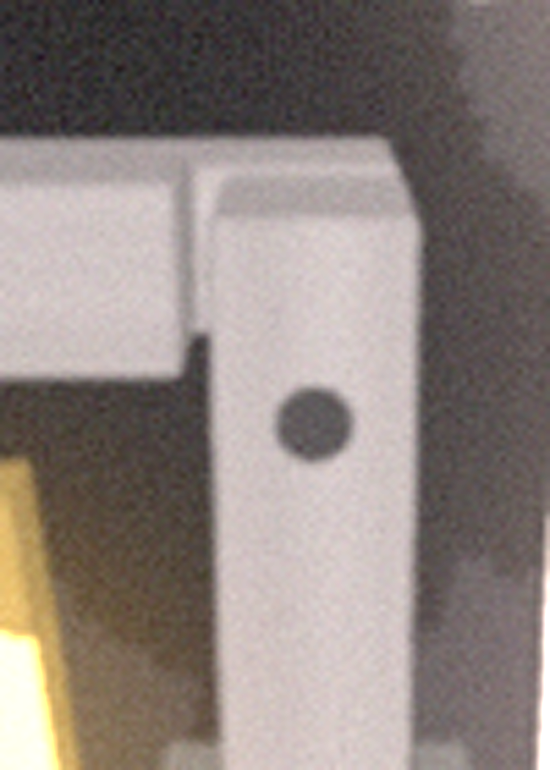

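Request:
{"api": "move_arm", "payload": {"commands": [[-0.03,0,0.06,0],[-0.03,0,0.12,0],[-0.03,0,0.18,0],[-0.03,0,0.22,0],[-0.03,0,0.22,0]]}}

```text
clock: 19.82
eef_pos: [547.2, -166.8, 35.2]
tool_rot: [3.14, -0.009, 0.252]
wrist_force: [-1.0, 1.3, 1.1]
opening: 0.173
```

Request:
{"api": "move_arm", "payload": {"commands": [[0,0,0.03,0],[0,0,0.05,0],[0,0,0.05,0]]}}

```text
clock: 20.07
eef_pos: [547.4, -166.9, 34.5]
tool_rot: [3.14, -0.009, 0.252]
wrist_force: [-2.0, 1.9, 5.2]
opening: 0.167
```

```bash
python3 - <<'E'
from h import *
p,d,m,T=snap('wrist','w21')
im=np.clip(cv2.resize(p[100:240,200:300],None,fx=5.5,fy=5.5,interpolation=cv2.INTER_CUBIC).astype(float)*1.7,0,255).astype(np.uint8)
cv2.imwrite("pics/w21c.png",im)
for u,v in [(257,150),(257,165),(257,200),(257,215),(257,290),(257,325),(250,325),(265,325)]: print(u,v,pt(m,T,d,u,v).round(1))
E
```

```text
w21 clock 20.07 tcp [ 547.4 -166.9   34.5] rot [ 3.1397 -0.0092  0.2523] F [-2.   1.9  5.2] op 14.2
257 150 [ 532.4 -110.8   51.8]
257 165 [ 534.1 -117.3   50.4]
257 200 [ 538.1 -132.5   50.9]
257 215 [ 540.  -139.7   50.2]
257 290 [ 549.9 -178.1   50.9]
257 325 [ 555.2 -198.6   51. ]
250 325 [ 551.8 -199.9   50.5]
265 325 [ 559.4 -198.3   50.2]
```

View pics/w21c.png

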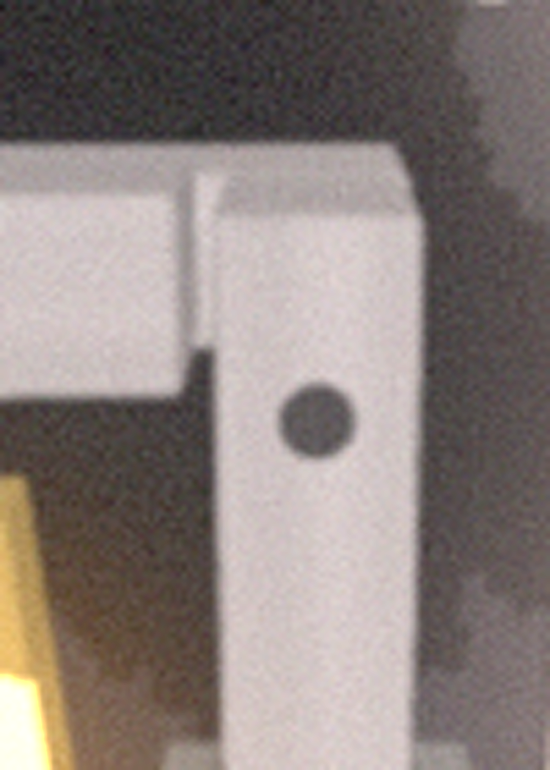

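View pics/w21.png

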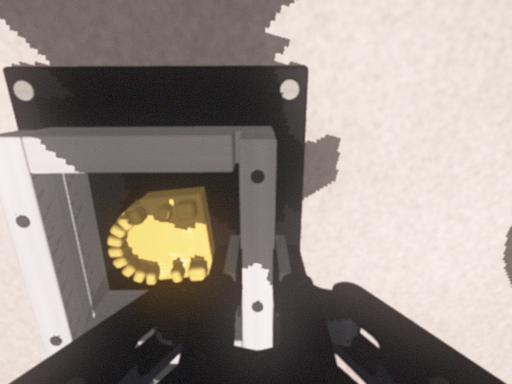

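Request:
{"api": "move_arm", "payload": {"commands": [[0,0,0.03,0],[0,0,0.06,0],[0,0,0.06,0]]}}

```text
clock: 20.37
eef_pos: [547.6, -166.9, 34.2]
tool_rot: [3.139, -0.009, 0.252]
wrist_force: [-3.4, 3.0, 8.9]
opening: 0.171
```

Request:
{"api": "move_arm", "payload": {"commands": [[0,0,-0.04,0],[0,0,-0.04,0],[0,0,-0.04,0],[0,0,-0.04,0]], "fingers": 30}}

```text
clock: 20.7
eef_pos: [547.6, -166.9, 35.0]
tool_rot: [3.139, -0.009, 0.252]
wrist_force: [0.3, 0.0, -0.2]
opening: 0.348
```

Request:
{"api": "move_arm", "payload": {"commands": [[0,0,-0.5,0],[0,0,-1.5,0],[0,0,-3,0],[0,0,-4.5,0],[-1.5,-2,-6,0],[-2.2,-2.8,-6.4,0],[-2.2,-2.8,-6.4,0],[-2.2,-2.8,-6.4,0]]}}

```text
clock: 21.37
eef_pos: [474.5, -111.5, 197.6]
tool_rot: [3.137, -0.012, 0.254]
wrist_force: [-0.0, -1.0, -0.8]
opening: 0.353
```

```bash
python3 - <<'E'
from h import *
p,d,m,T=snap('wrist','w22')
E
```

```text
w22 clock 21.37 tcp [ 474.5 -111.5  197.6] rot [ 3.1374 -0.0124  0.2537] F [-0.  -1.  -0.8] op 30.1
```

View pics/w22.png

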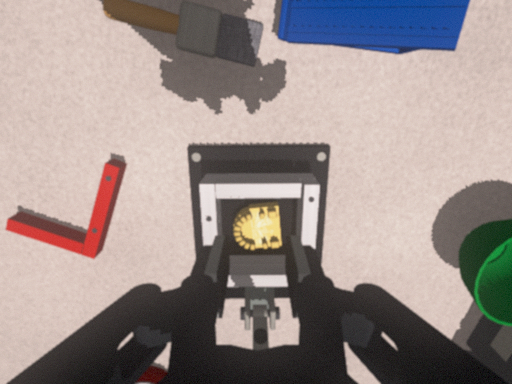

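```bash
python3 - <<'E'
from h import *
p,d,m,T=load('w22')
cv2.imwrite("pics/w22z.png",cv2.resize(p[165:295,190:332],None,fx=5,fy=5,interpolation=cv2.INTER_CUBIC))
E
```

```text
(no output)
```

View pics/w22z.png

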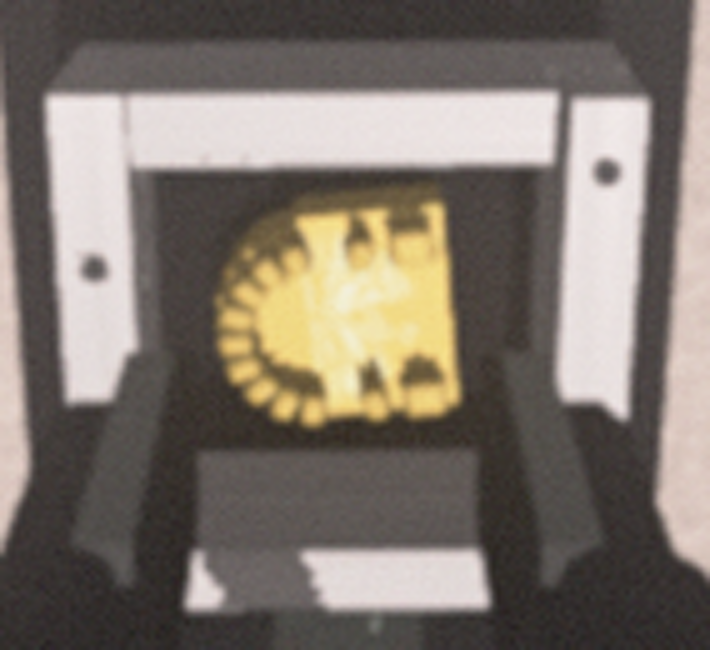

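```bash
python3 - <<'E'
from h import *
for n in ('top','scene'):
    p,d,m,T=snap(n,n+'1')
    hsv=cv2.cvtColor(p,cv2.COLOR_BGR2HSV)
    k=cv2.inRange(hsv,(0,150,60),(6,255,255))|cv2.inRange(hsv,(174,150,60),(180,255,255))
    for c in cv2.findContours(k,0,1)[0]:
        if cv2.contourArea(c)>8: print(n,cv2.contourArea(c),[np.round(x,1) for x in cv2.minAreaRect(c)])
P=np.array([519.3,-263.1,62]);by=np.array([.25,-.968,0])
for a in (1.65,1.7,1.8,1.9):
    for L in (151,203):
        Q=P-np.cos(a)*L*by+[0,0,np.sin(a)*L]; print(a,L,Q.round(0),[np.round(proj(load(n)[2],load(n)[3],Q),1) for n in ('top1','scene1')])
p=load('scene1')[0];cv2.imwrite("pics/s1z.png",cv2.resize(p[150:270,110:270],None,fx=4.5,fy=4.5,interpolation=cv2.INTER_CUBIC))
E
```

```text
top1 clock 21.42 tcp [ 475.4 -112.4  196.7] rot [ 3.1371 -0.0124  0.2534] F [ 1.2 -0.1  0.3] op 30.1
top 76.0 [array([333. , 281.5]), array([29.,  8.]), np.float64(90.0)]
top 33.0 [array([103.2, 128.9]), array([6.3, 7.6]), np.float64(63.4)]
scene1 clock 21.47 tcp [ 475.7 -112.9  195.8] rot [ 3.1376 -0.0114  0.253 ] F [ 0.5 -0.7  0.1] op 29.8
scene 69.5 [array([ 84.5, 269.5]), array([ 8.2, 24.3]), np.float64(82.6)]
scene 25.5 [array([179.5, 199.5]), array([7., 5.]), np.float64(90.0)]
scene 262.5 [array([151.4, 205.8]), array([38.2, 18.1]), np.float64(10.3)]
scene 32.5 [array([426.5, 166. ]), array([ 4., 11.]), np.float64(90.0)]
scene 144.0 [array([166.5, 175. ]), array([23.1,  8.2]), np.float64(70.3)]
scene 10.0 [array([188., 153.]), array([8., 4.]), np.float64(90.0)]
scene 10.0 [array([193.5, 149.5]), array([9.9, 5.7]), np.float64(45.0)]
scene 178.0 [array([172.3,  65.2]), array([21.7, 14.9]), np.float64(82.9)]
scene 341.5 [array([205. ,  71.4]), array([34.7, 25.1]), np.float64(68.6)]
scene 434.0 [array([155.1,  74.7]), array([44.5, 37.3]), np.float64(85.1)]
scene 28.0 [array([205., 
[... 164 characters left out ...]
 7.5]), np.float64(78.7)]
scene 975.0 [array([202.2,  11. ]), array([24.2, 53.4]), np.float64(87.4)]
1.65 151 [ 522. -275.  213.] [array([353. , 195.6]), array([172.2, 183.8])]
1.65 203 [ 523. -279.  264.] [array([359.4, 191.9]), array([167.8, 164.5])]
1.7 151 [ 524. -282.  212.] [array([355.4, 195. ]), array([169.9, 185.6])]
1.7 203 [ 526. -288.  263.] [array([362.7, 191.1]), array([164.5, 166.8])]
1.8 151 [ 528. -296.  209.] [array([359.9, 194. ]), array([165.3, 189.5])]
1.8 203 [ 531. -308.  260.] [array([369. , 189.6]), array([158., 172.])]
1.9 151 [ 532. -310.  205.] [array([364.1, 193. ]), array([160.8, 194.1])]
1.9 203 [ 536. -327.  254.] [array([374.8, 188.4]), array([151.5, 178.2])]
```

View pics/s1z.png

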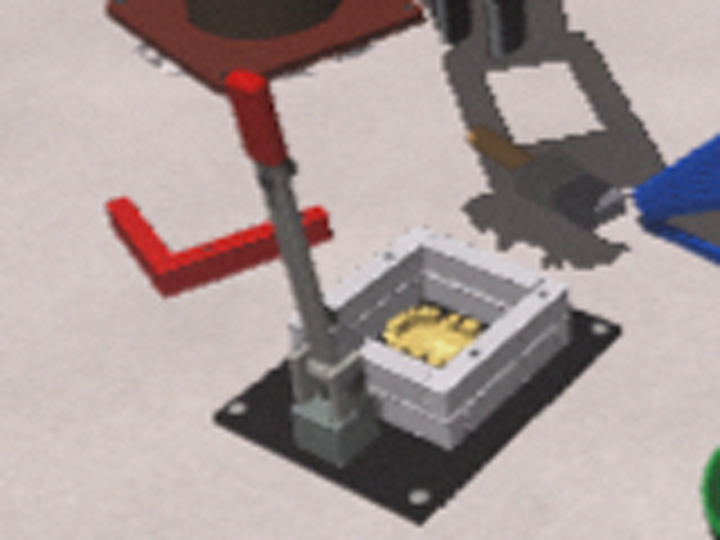

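```bash
python3 - <<'E'
from h import *
go(525,-285.2,285,14.5)
E
```

```text
cmd [ 0.23  7.17 -3.57] -0.01 dist 200.3 clock 21.52 pos [ 475.7 -113.2  195. ] yaw 14.47 F [0.2 0.4 0.3] op 30.2
```

Request:
{"api": "move_arm", "payload": {"commands": [[0,0,-1.5,0],[0,0,-3,0],[0,0.6,-3.9,0],[0.1,1.8,-3.9,0],[0.15,3.3,-3.9,0],[0.2,4.8,-3.8,0],[0.23,6,-3.8,0],[0.23,6,-3.8,0]], "fingers": 60}}

```text
clock: 22.18
eef_pos: [518.2, -262.4, 288.4]
tool_rot: [3.138, -0.008, 0.248]
wrist_force: [0.1, 1.5, 0.1]
opening: 0.702
```

```bash
python3 - <<'E'
from h import *
p,d,m,T=snap('wrist','w23')
go(525,-285.2,285,14.5)
P=np.array([519.3,-263.1,62]);by=np.array([.25,-.968,0])
for a in (1.65,1.7,1.8):
    print(a,[np.round(proj(m,T,P-np.cos(a)*L*by+[0,0,np.sin(a)*L]),1) for L in (151,177,203)])
E
```

```text
w23 clock 22.18 tcp [ 518.2 -262.4  288.4] rot [ 3.1383 -0.0081  0.2481] F [0.1 1.5 0.1] op 59.9
cmd [0.03 1.05 0.14] -0.04 dist 26.5 clock 22.23 pos [ 517.7 -259.9  288.5] yaw 14.24 F [ 1.1  0.8 -0.5] op 59.8
1.65 [array([257.8, 216.7]), array([258.2, 234.3]), array([258.7, 256.3])]
1.7 [array([257.8, 225. ]), array([258.2, 244.8]), array([258.7, 269.3])]
1.8 [array([257.9, 240.2]), array([258.3, 263.5]), array([258.7, 292. ])]
```

View pics/w23.png

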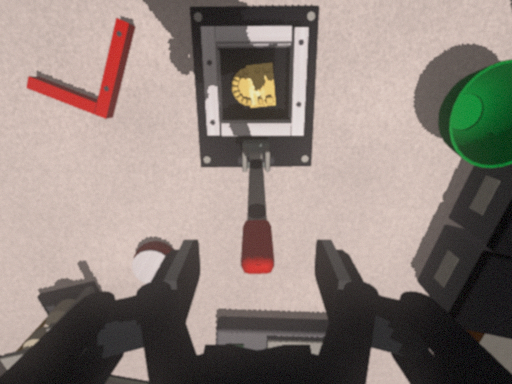

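Request:
{"api": "move_arm", "payload": {"commands": [[0.02,0.8,0,-0.04],[0.02,1.05,0,-0.04],[0.02,1.05,0.6,-0.04],[0.02,1.05,1.5,-0.04],[0.02,1.05,2.4,-0.04],[0.02,1.05,2.8,-0.04],[0.02,1.05,2.8,-0.04],[0.02,1.05,2.8,-0.04]]}}

```text
clock: 22.9
eef_pos: [525.1, -284.5, 218.3]
tool_rot: [3.141, -0.007, 0.253]
wrist_force: [0.7, -0.5, 0.4]
opening: 0.702
```

```bash
python3 - <<'E'
from h import *
p,d,m,T=snap('wrist','w24')
go(525,-285.2,218.5,14.5)
E
```

```text
w24 clock 22.9 tcp [ 525.1 -284.5  218.3] rot [ 3.1414 -0.0074  0.2532] F [ 0.7 -0.5  0.4] op 59.9
cmd [-0.03 -0.    0.04] 0.0 dist 1.4 clock 22.95 pos [ 525.8 -285.1  219.6] yaw 14.51 F [-0.2  0.6 -0.2] op 59.9
```

View pics/w24.png

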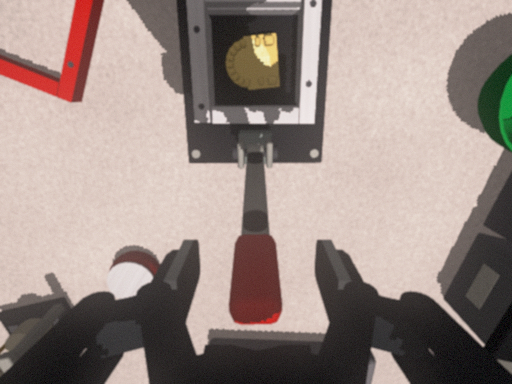

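Request:
{"api": "move_arm", "payload": {"commands": [[0,0,0,0],[0,0,0,0],[0,0,0,0],[0,0,0,0],[0,0,0,0]], "fingers": 12, "newtons": 35}}

```text
clock: 23.37
eef_pos: [524.8, -286.3, 221.4]
tool_rot: [3.138, -0.007, 0.253]
wrist_force: [-6.5, -1.9, 7.0]
opening: 0.255
```

```bash
python3 - <<'E'
from h import *
import numpy as np
for a in np.arange(1.7,-.01,-.1): print(round(a,2), ((-177*(np.cos(a)-np.cos(1.7)))/25).round(2), ((-177*(np.sin(a)-np.sin(1.7)))/25).round(2))
go(525,-285,218.5,14.5)
E
```

```text
1.7 -0.0 -0.0
1.6 -0.71 -0.06
1.5 -1.41 -0.04
1.4 -2.12 0.04
1.3 -2.81 0.2
1.2 -3.48 0.42
1.1 -4.12 0.71
1.0 -4.74 1.06
0.9 -5.31 1.48
0.8 -5.84 1.94
0.7 -6.33 2.46
0.6 -6.76 3.02
0.5 -7.13 3.63
0.4 -7.43 4.26
0.3 -7.68 4.93
0.2 -7.85 5.61
0.1 -7.96 6.31
-0.0 -7.99 7.02
cmd [ 0.02 -0.05  0.12] -0.0 dist 3.2 clock 23.37 pos [ 524.8 -286.3  221.4] yaw 14.5 F [-6.5 -1.9  7. ] op 21.8
```

Request:
{"api": "move_arm", "payload": {"commands": [[0,-0.72,-0.06,0],[0,-1.43,-0.04,0],[0,-2.15,0.04,0],[0,-2.85,0.2,0],[0,-3.53,0.43,0],[0,-4.18,0.72,0],[0,-4.81,1.08,0],[0,-5.39,1.5,0]]}}

```text
clock: 24.03
eef_pos: [490.7, -156.3, 185.2]
tool_rot: [3.135, -0.006, 0.253]
wrist_force: [-7.1, -1.0, 6.1]
opening: 0.249
```

Request:
{"api": "move_arm", "payload": {"commands": [[0,-0.54,0.47,0],[0,-1.04,1,0],[0,-1.47,1.58,0],[0,-1.85,2.2,0],[0,-2.15,2.85,0],[0,-2.41,3.53,0],[0,-2.58,4.22,0],[0,-2.69,4.93,0]]}}

```text
clock: 24.7
eef_pos: [473.4, -90.4, 61.0]
tool_rot: [3.137, -0.004, 0.254]
wrist_force: [-5.0, 2.0, 4.1]
opening: 0.254
```

```bash
python3 - <<'E'
from h import *
p,d,m,T=snap('wrist','w25')
go(474.5,-89,43,14.5)
E
```

```text
w25 clock 24.7 tcp [473.4 -90.4  61. ] rot [ 3.137  -0.0036  0.2538] F [-5.   2.   4.1] op 21.7
cmd [ 0.06 -0.03  0.6 ] 0.0 dist 15.2 clock 24.75 pos [473.2 -90.   58.1] yaw 14.52 F [ 0.2  4.  -2.7] op 21.7
```

View pics/w25.png

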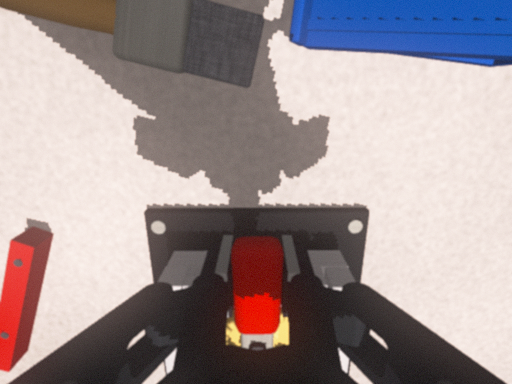

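Request:
{"api": "move_arm", "payload": {"commands": [[0,-0.02,0.15,0],[0,-0.03,0.3,0],[0,-0.03,0.42,0],[0,-0.03,0.5,0],[0,-0.03,0.5,0]]}}

```text
clock: 25.17
eef_pos: [473.0, -89.2, 45.6]
tool_rot: [3.138, -0.004, 0.253]
wrist_force: [-1.9, 3.8, -0.7]
opening: 0.256
```

Request:
{"api": "move_arm", "payload": {"commands": [[0,0,0.04,0],[0,0,0.08,0],[0,0,0.08,0]]}}

```text
clock: 25.42
eef_pos: [473.0, -89.2, 43.6]
tool_rot: [3.138, -0.004, 0.253]
wrist_force: [-1.2, 3.2, 1.3]
opening: 0.253
```

Request:
{"api": "move_arm", "payload": {"commands": [[0,0,0.04,0],[0,0,0.08,0],[0,0,0.08,0]]}}

```text
clock: 25.67
eef_pos: [473.0, -89.1, 41.5]
tool_rot: [3.138, -0.004, 0.253]
wrist_force: [-2.3, 2.9, -0.3]
opening: 0.254
```

```bash
python3 - <<'E'
from h import *
p,d,m,T=snap('scene','scene2')
cv2.imwrite("pics/s2z.png",cv2.resize(p[150:270,140:260],None,fx=5,fy=5,interpolation=cv2.INTER_CUBIC))
E
```

```text
scene2 clock 25.67 tcp [473.  -89.1  41.5] rot [ 3.138  -0.0043  0.253 ] F [-2.3  2.9 -0.3] op 21.7
```

View pics/s2z.png

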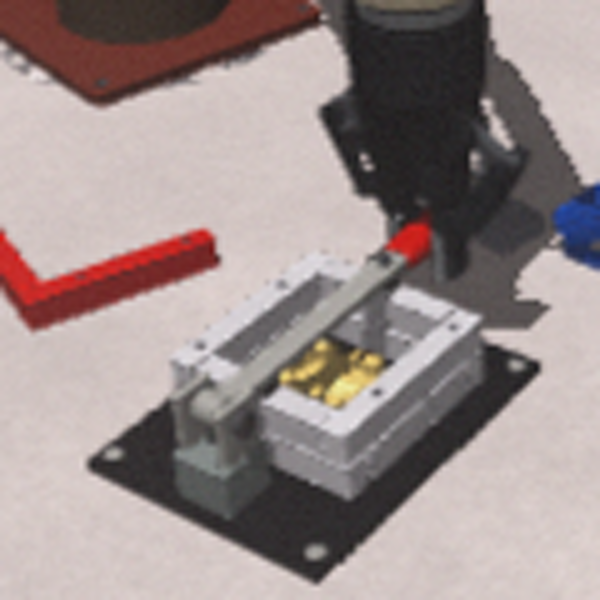

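Request:
{"api": "move_arm", "payload": {"commands": [[0,0,0.03,0],[0,0,0.06,0],[0,0,0.06,0]]}}

```text
clock: 25.97
eef_pos: [473.0, -89.1, 39.9]
tool_rot: [3.138, -0.004, 0.253]
wrist_force: [-1.9, 3.6, 1.3]
opening: 0.253
```

Request:
{"api": "move_arm", "payload": {"commands": [[0,0,0.03,0],[0,0,0.06,0],[0,0,0.06,0]]}}

```text
clock: 26.22
eef_pos: [473.0, -89.2, 38.2]
tool_rot: [3.138, -0.004, 0.253]
wrist_force: [-1.7, 3.6, 0.1]
opening: 0.252
```

```bash
python3 - <<'E'
from h import *
p,d,m,T=snap('wrist','w26')
for u,v in [(257,242),(257,255),(257,270),(257,285),(257,300),(257,315),(257,325),(257,335),(257,345),(150,225)]: print(u,v,p[v,u],pt(m,T,d,u,v).round(1))
cv2.imwrite("pics/w26z.png",cv2.resize(p[200:384,130:390],None,fx=3,fy=3,interpolation=cv2.INTER_CUBIC))
E
```

```text
w26 clock 26.22 tcp [473.  -89.2  38.2] rot [ 3.1379 -0.0044  0.2531] F [-1.7  3.6  0.1] op 21.5
257 242 [ 28  32 110] [467.2 -68.3  67. ]
257 255 [ 28  32 117] [468.2 -71.9  71.1]
257 270 [  5  22 118] [470.1 -79.4  70.1]
257 285 [ 16  15 121] [472.  -86.7  70. ]
257 300 [ 15  31 239] [473.9 -94.2  70. ]
257 315 [ 19  35 237] [ 476.  -102.2   69.6]
257 325 [ 12  31 235] [ 477.2 -106.7   70.7]
257 335 [ 17  27 234] [ 478.8 -112.8   69.9]
257 345 [140 150 167] [ 481.1 -121.6   66.8]
150 225 [71 72 85] [ 407.3 -105.9    5.1]
```

View pics/w26z.png

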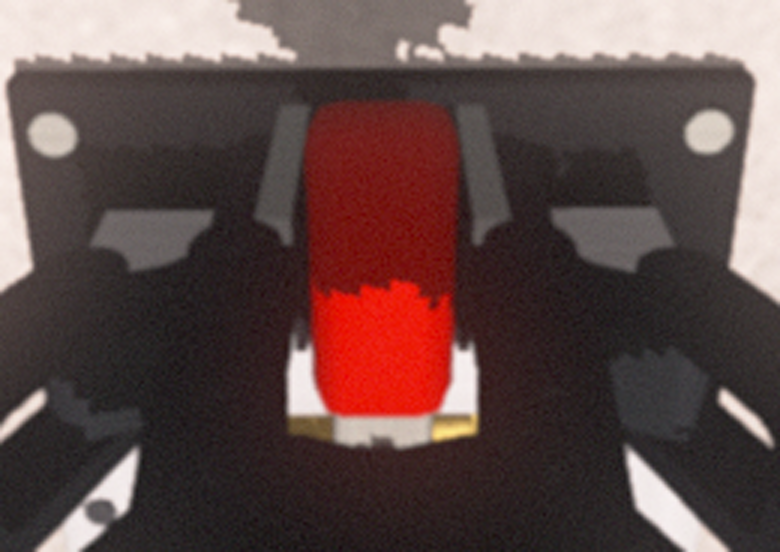

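Request:
{"api": "move_arm", "payload": {"commands": [[0,0,0.03,0],[0,0,0.06,0],[0,0,0.06,0]]}}

```text
clock: 26.52
eef_pos: [473.1, -89.2, 36.6]
tool_rot: [3.138, -0.004, 0.253]
wrist_force: [-1.4, 3.0, 0.6]
opening: 0.253
```

Request:
{"api": "move_arm", "payload": {"commands": [[0,0,0.03,0],[0,0,0.06,0],[0,0,0.06,0]]}}

```text
clock: 26.77
eef_pos: [473.1, -89.3, 35.0]
tool_rot: [3.138, -0.004, 0.253]
wrist_force: [-2.5, 2.7, 0.7]
opening: 0.254
```

```bash
python3 - <<'E'
from h import *
p,d,m,T=snap('wrist','w27')
for u,v in [(257,255),(257,270),(257,285),(257,300),(257,315),(257,325),(257,335),(140,225),(370,225),(235,330),(283,330)]: print(u,v,pt(m,T,d,u,v).round(1))
p,d,m,T=snap('scene','scene3')
cv2.imwrite("pics/s3z.png",cv2.resize(p[190:260,165:245],None,fx=9,fy=8,interpolation=cv2.INTER_CUBIC))
E
```

```text
w27 clock 26.77 tcp [473.1 -89.3  35. ] rot [ 3.1377 -0.0045  0.2531] F [-2.5  2.7  0.7] op 21.7
257 255 [468.4 -72.9  66.3]
257 270 [470.  -79.1  67.5]
257 285 [471.8 -86.1  67.8]
257 300 [473.7 -93.4  67.8]
257 315 [ 476.1 -102.5   66.2]
257 325 [ 477.1 -106.5   67.7]
257 335 [ 478.7 -112.3   67.3]
140 225 [ 400.7 -108.6   -0. ]
370 225 [542.  -71.    2.6]
235 330 [ 470.9 -127.8   50.6]
283 330 [ 495.1 -121.5   50.7]
scene3 clock 26.82 tcp [473.1 -89.3  35. ] rot [ 3.1377 -0.0045  0.2531] F [-1.8  3.2  0.5] op 21.5
```

View pics/s3z.png

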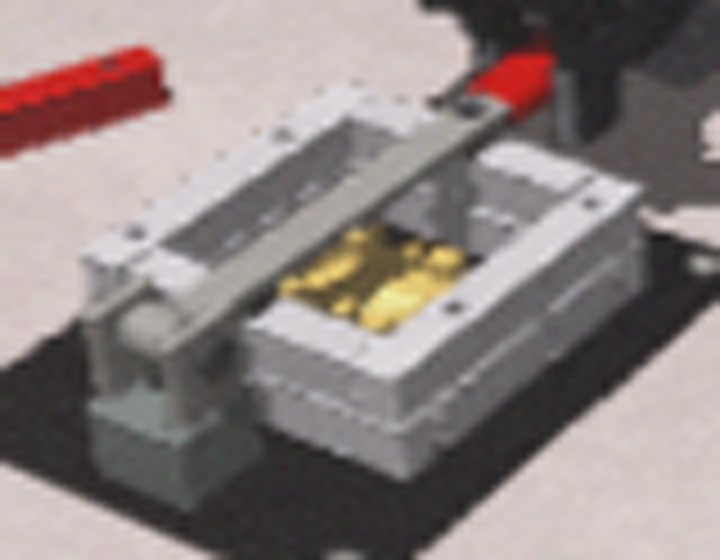

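Request:
{"api": "move_arm", "payload": {"commands": [[0,0,0.02,0],[0,0,0.04,0],[0,0,0.04,0]]}}

```text
clock: 27.12
eef_pos: [473.1, -89.3, 34.9]
tool_rot: [3.138, -0.004, 0.253]
wrist_force: [-6.8, 4.2, 10.6]
opening: 0.252
```

Request:
{"api": "move_arm", "payload": {"commands": [[0,0,0.02,0],[0,0,0.04,0],[0,0,0.04,0]]}}

```text
clock: 27.37
eef_pos: [473.1, -89.3, 34.8]
tool_rot: [3.138, -0.004, 0.253]
wrist_force: [-8.2, 4.4, 12.0]
opening: 0.251
```

Request:
{"api": "move_arm", "payload": {"commands": [[0,0,0,0],[0,0,0,0],[0,0,0,0],[0,0,0,0]], "fingers": 45}}

```text
clock: 27.7
eef_pos: [473.5, -89.6, 34.9]
tool_rot: [3.138, -0.004, 0.253]
wrist_force: [0.5, -0.0, -0.3]
opening: 0.53
```

Request:
{"api": "move_arm", "payload": {"commands": [[0,0,-0.5,0],[0,0,-1.5,0],[0,0,-3,0],[0,0,-4.5,0],[0,-0.5,-6,0],[0,-1,-7.5,0],[0,-1,-7.5,0]]}}

```text
clock: 28.28
eef_pos: [470.2, -64.8, 230.9]
tool_rot: [3.131, -0.016, 0.254]
wrist_force: [1.0, -0.2, 1.5]
opening: 0.526
```

```bash
python3 - <<'E'
from h import *
p,d,m,T=snap('wrist','w28')
cv2.imwrite("pics/w28z.png",p)
p,d,m,T=snap('scene','scene4')
cv2.imwrite("pics/s4z.png",cv2.resize(p[180:270,150:250],None,fx=7,fy=6.5,interpolation=cv2.INTER_CUBIC))
E
```

```text
w28 clock 28.28 tcp [470.2 -64.8 230.9] rot [ 3.1311 -0.0161  0.2538] F [ 1.  -0.2  1.5] op 44.9
scene4 clock 28.33 tcp [469.2 -65.1 227.4] rot [ 3.1324 -0.0128  0.2541] F [-0.3 -0.4 -0.4] op 44.9
```

View pics/w28.png

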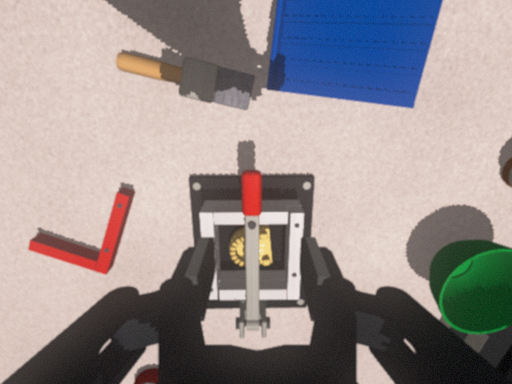

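View pics/s4z.png

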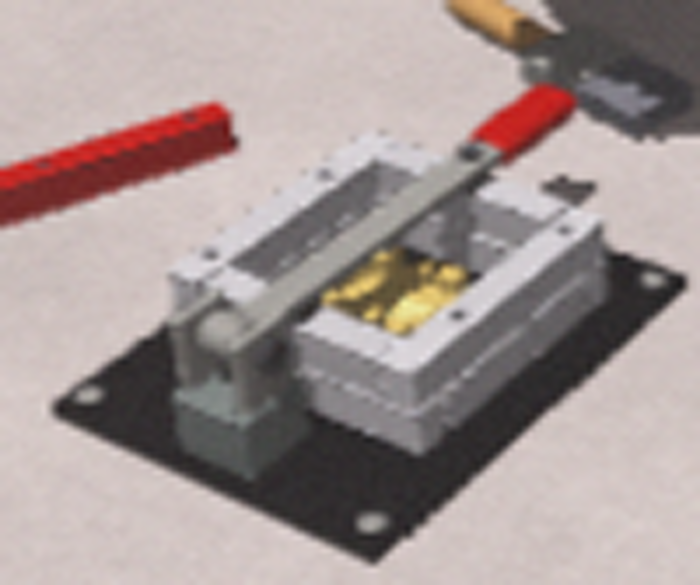

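```bash
python3 - <<'E'
from h import *
p,d,m,T=load('w28')
cv2.imwrite("pics/w28z.png",cv2.resize(p[180:340,180:324],None,fx=3.7,fy=3.7,interpolation=cv2.INTER_CUBIC))
for u,v in [(252,180),(252,195),(252,210),(252,235),(252,260),(252,285),(252,300),(208,230),(296,270),(225,295),(280,295),(225,217),(285,217)]: print(u,v,pt(m,T,d,u,v).round(1))
E
```

```text
252 180 [470.1 -75.8  66.7]
252 195 [474.1 -91.7  67.9]
252 210 [ 478.7 -109.4   65.7]
252 235 [ 486.4 -139.8   64.3]
252 260 [ 494.4 -171.3   64.4]
252 285 [ 503.1 -205.3   64. ]
252 300 [ 508.4 -226.4   64.2]
208 230 [ 436.3 -153.8   48.9]
296 270 [ 553.2 -180.5   50.3]
225 295 [ 476.  -239.6   48.4]
280 295 [ 544.7 -222.4   48.7]
225 217 [ 452.1 -131.9   50.4]
285 217 [ 519.6 -114.7   50.5]
```

View pics/w28z.png

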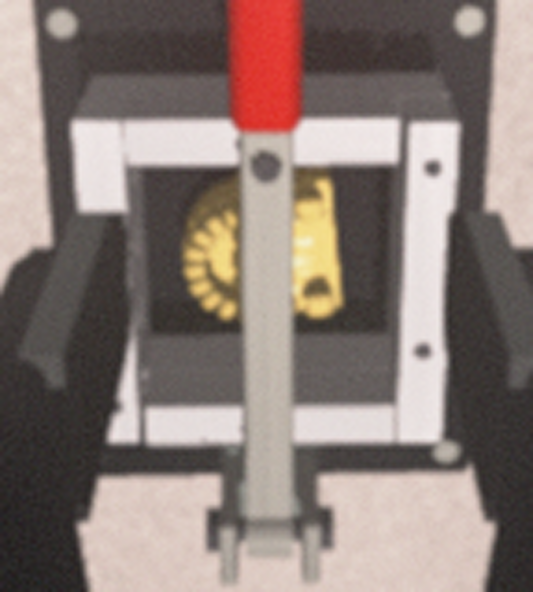

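```bash
python3 -c "
from plant import arm
print(arm.state()['clock']); print(arm.finish_job())"
```

```text
28.3833
the job is handed in; nothing more can be done
None
```

The second course is on and the hold-down bar is shut on it. I handed the job in at 28.4 s with the gripper open and well clear of the work.

**What I did:**
- I took each L bar off the drainer and pressed it flat on free bench without letting go of it.
- I set each one on the first course with its elbow over a joint, and only let go once I felt contact.
- I then held the clamp's red grip, swung the bar down its arc until it met the course at about 12 N, and let go.

**Last checks:**
- **Clamp:** the bar reads level to about 0.4 mm along its length over the frame, and its grip stands 17 mm above the course, as it should when shut.
- **Upper course:** its top reads 48 to 50.5 mm. That fits 52 mm, because the wrist camera read about 1.5–3 mm low on known surfaces.
- **Alignment:** in the final picture the two upper bars line up within about 1 mm, with the 3 mm end gaps present. The cast and lower bars look unmoved.

**What disagreed:**
- **First bar's overhang:** earlier views put this bar 1 to 1.5 mm beyond the lower course towards the grip side, and one view while the second bar was still held showed about 2 mm against that bar. The final view shows less than 1 mm between the two upper bars. I did not nudge it.
- **Frame angle:** single-edge estimates varied by up to about 1.3° between views. I used the four-corner value of 14.5°.
- **Bench press:** flattening the first bar briefly reached 70 N at the wrist, against the 120 N limit.

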